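# Park the isolating key on the snap hook

## Robot

A 6-joint arm with a two-finger parallel gripper is mounted at the origin on a cart in front of the work surface, level with it; the furniture and walls round the work are solid. World frame = base frame: x ahead of the robot, y to its left, z up, the work surface at z = 0. Lengths are in mm, angles in rad, forces in N, time in s.
With the tool pointing down it reaches from about 400 to 925 mm from the base axis. Payload 12.5 kg.
Tool frame: the origin (TCP) lies at the very end of the fingers, on their centre line; the grasp point (between the pads) lies 19 mm behind it; z points along the fingers, x is the direction in which the jaws open and shut, and the axes are right-handed (so a half turn about z gives the same grasp; the last joint's range is limited). The gripper opens to 95 mm and grips with 3 to 60 N. Pads are 20 mm wide; open, the fingers measure 119 mm over their backs; the gripper's body (75 mm by 180 mm) begins 59 mm behind the grasp point.
Start: joints at [1.067, 0.491, 1.559, -0, 1.092, -0.106], TCP at [242.105, 576.222, 214.661] pointing down, gripper open.
Joint ranges: [-3.1, 3.1], [-0.84, 2.19], [0.05, 2.79], [-1.13, 4.28], [0.06, 2.93], [-2.69, 2.69]. Speed limits (rad/s): [2.22, 2.22, 2.79, 3.14, 3.14, 3.14].

## Interface

Orientations are given as [roll, pitch, yaw] about the fixed x, y, z axes, in that order (R = Rz(yaw) Ry(pitch) Rx(roll)).
In Python, from cell import env gives the robot as it stands.
- The arm moves only by the tool arm_command, never from a script. Its argument "motion" is one flat list of numbers, 7 for each row, row after row: the opening, from -1 (shut) to 1 (fully open), then the shift along the tool's x, y, z in mm, then the turn, a rotation vector about the tool's x, y, z in degrees. In form: [fingers, dx, dy, dz, rx, ry, rz, fingers, dx, dy, dz, rx, ry, rz, ...]. A call has 1 to 20 rows; each row is the pose to reach, as a shift and turn from the pose commanded when the call began, along the tool's axes at that moment; what a row does not reach only later rows make up. A row lasts 1/10 s, in which the tool goes at most 50 mm and 8.59 degrees, less where a joint would pass 70% of its speed; a pose out of reach is approached as far as the arm can. A call with a gripper value outside its range is refused whole. The fingers move at their own pace and stop on an object; the grip force is fixed at half the most. Time passes only in rows, so rows that repeat a pose let the fingers close. It gives the time, the measured TCP pose, the force and the opening at its end, in the units of the state.
- env.state(): the state, without advancing time (a new reading comes with each control period).
- env.read_camera(name): name is "scene" or "side" or "wrist"; returns (picture, depth): 400x640x3 uint8, red, green, blue; 400x640 float32, mm along the optical axis (not along the pixel's ray), 0 where there is no reading.
- env.calibration(name): a dict with "fx", "fy", "cx", "cy" (pixels), "cam_to_world" (4x4, takes a point from camera to world coordinates). Camera axes: x right, y down, z forward; pixel columns grow to the right and rows downward; lengths in mm; the calibration is good to about 2 mm. The wrist camera is an equidistant fisheye: a pixel r from the principal point sees the ray r / f radians off the axis. A picture is of the moment at which its call begins: read the wrist's pose just before it. calibration takes no time and is no camera call; for the wrist camera it gives the pose at the moment of the call.
- env.job_done(): hands the job in, once; it reports no verdict.
Trained networks look in the newest picture that a camera, given by its name, has taken for a name from the list of things; names that differ only in an ending like _2 or _b are one class to them, and where a whole thing is asked for, a point or a joint stands for the part that bears it (a point fixed in the world has none). Each returns a list of dicts, best first, with "confidence" (0 to 1); they miss things now and then, are a little off and sometimes report something else, mostly with a low value. They report only what shows in the picture. A call takes as long as a camera call. They do not tell look-alikes from the thing itself.
- env.recognise(camera, label): "location" ([column, row] in pixels, amid what is visible of it).
- env.silhouettes(camera, label): "region" (400x640 bool, what is visible of it) and "location" ([column, row] in pixels, amid what is visible of it).
- env.spot_point(camera, label): "location" ([column, row] in pixels: a listed point, or the origin of a listed thing).
The state is a dict: "t": time; "joints": joint angles; "qvel": joint speeds; "tau": joint torques, N m; "eef_pos": TCP position; "tcp_rot": TCP orientation; "ft_force": force on the tool from outside, world axes, zero at the start; "moment": the same for the moment, N m; "opening": opening from 0.0 (shut) to 1.0 (fully open).
Only numpy, scipy, OpenCV 4.12 (cv2) and the standard library are available. Lean on these libraries where they do the work, as an engineer would, in place of code of your own. Each camera call takes 0.05 s, during which the arm holds its last target.

## Task

Take the bench supply's red isolating key from the worktop and push its steel eye gently down over the nose of the stand's snap hook, against the sprung gate, until it is inside and the gate has snapped shut behind it; then let go, so that the key hangs still from the hook by its eye. The hook's height setting is not known, so feel for the gate and do not force it. Keep the gripper off the stand and leave the other things on the bench where they are.

Things in the scene. Friction and masses are not known exactly. Their poses are not given: they have to be found in the camera images.
- key: The isolating key: one rigid piece, about 45 g: red ribbed plastic grip, steel wire eye at its +x end, brass blade at its -x end (to x = -44 mm). Origin under the grip's centre, x towards the eye, z up as it lies flat. It is to end hanging from the hook, eye up.
- key_grip (a point): Centre of the key's red grip: 50 mm long (x), 20 mm wide (y; grasp across this), 16 mm high, half-way up, so 8 mm above what the key lies flat on. Axes as the key's.
- key_rim (a point): Middle of the far rim of the key's eye, 53 mm from key_grip along the key's +x, same height, axes as the key's. The eye is a loop of 4 mm round wire in the key's flat plane; its opening runs from 25 to 51 mm from key_grip and is 18 mm wide; the far rim is straight from y = -6 to +6 mm. This rim must pass the gate, with the hook's nose coming up through the opening.
- stand: Small stand fixed to the worktop: round dark foot 92 mm across, 14 mm thick, an upright post, and on it a U-shaped hook of 6 mm steel wire, open upwards, its free end (the nose) furthest from the post. Origin: centre of the foot's underside, on the post's axis; z up. The hook lies in the stand's x-z plane and sticks out from the post towards the stand's -x. Do not press it with 12 N.
- hook_line (a point): Fixed point of the stand at x = -40, y = 0, z = 175 mm, axes as the stand's: the line to lower the rim along, 5 mm inside the nose. The nose's inner wall is 5 mm to -x of it, its wire centre 8 mm, the leaning tip 10.5 mm; the U's back wall 17 mm to +x. The post is telescopic and clamped: the gate's centre line is from 30 mm below to 30 mm above this point; not measured, feel for it.
- gate (a joint): Swing (rad) of the sprung brass gate, a 4 mm bar closing the U: hinged at the U's back, 19 mm to +x of hook_line, its tip at the nose. 0 = shut and level; grows as it is pushed down into the U; stop at 0.95; a spring shuts it. Nose tip and post top are up to 13 mm above its centre line.
- hook_mid (a point): Fixed point of the stand midway across the U, 6 mm to +x of hook_line. The push: lowering the rim on hook_line, first touch is on the gate at about 2 N, rim centre 4 mm above the gate's centre line; the push rises to 3 to 6 N; the gate slips past 13 to 18 mm below first touch and springs shut (the push falls away); the U's rigid floor stops the rim about 23 mm below first touch.
- side_cutters: Side cutters with red handles lying on the worktop (109 x 58 x 12 mm), a bystander; origin under its centre.
- solder_spool: Grey solder reel (60 mm across, 34 mm high) standing on the worktop, a bystander; origin under its centre.
- chip_case: Small gilt case with a window lid (95 x 88 x 23 mm) on the worktop, a bystander; origin under its centre.
Things that resemble listed ones, but are neither listed nor needed, are in the scene too. Of the things that look like the key, the larger one is meant.

How it is judged:
By the outcome, as a careful person would: the job done as asked, in the order asked, and still so for the second after the job is handed in, with the robot touching nothing.
It also fails if it takes over 61 s, if anything falls off the work surface, if the arm or the gripper's body presses on something with over 40 N, if the wrist force passes 120 N, or if a joint passes its speed limit or range.

## Working session

There is one attempt and no reset: what is moved stays moved. The work goes in short steps, Python scripts to look and compute and a tool call to move; the robot and the scene stay as the last step left them, time stands still between calls to the robot, and variables do not carry over. Pictures are saved under pics/ and viewed, and the job is handed in when it is done.

Besides the shell and the picture viewer there is one more tool, called as name(argument=value, ...) on one line, values as JSON. arm_command: Moves the arm, as the interface text tells. Its arguments: {"type":"object","properties":{"motion":{"type":"array","items":{"type":"number"}}},"required":["motion"]}

```bash
ls; mkdir -p pics
python3 - <<'E'
from cell import env
import cv2,numpy as np
s=env.state();print({k:np.round(v,3) for k,v in s.items()})
for n in ["scene","side","wrist"]:
    p,d=env.read_camera(n);cv2.imwrite(f"pics/{n}0.png",p[:,:,::-1]);np.save(f"pics/{n}0.npy",d)
    c=env.calibration(n);print(n,c['fx'],c['cx'],c['cy'],np.round(c['cam_to_world'],3).tolist())
E
```

```text
pics
{'t': np.float64(0.0), 'joints': array([ 1.067,  0.492,  1.559, -0.   ,  1.092, -0.106]), 'qvel': array([ 0.001, -0.   , -0.002,  0.001, -0.   , -0.   ]), 'tau': array([-2.0000e-03, -6.1262e+01, -2.5818e+01,  6.9000e-02,  4.8000e-02,
       -0.0000e+00]), 'eef_pos': array([241.962, 575.98 , 214.05 ]), 'tcp_rot': array([-3.141e+00,  1.000e-03,  1.173e+00]), 'ft_force': array([-0.363,  0.351,  0.538]), 'moment': array([-0.037, -0.039,  0.023]), 'opening': np.float64(0.998)}
scene 459.59137729871367 313.5446381675298 198.77109018936846 [[0.9, -0.228, 0.372, 125.687], [-0.436, -0.483, 0.759, -913.589], [0.007, -0.845, -0.534, 633.053], [0.0, 0.0, 0.0, 1.0]]
side 395.74307486626503 318.4445135220139 193.91005483131482 [[-0.859, -0.34, 0.381, 180.681], [-0.511, 0.572, -0.641, 361.0], [-0.0, -0.746, -0.666, 707.27], [0.0, 0.0, 0.0, 1.0]]
wrist 309.70691628693146 318.6264960984355 196.65891224416148 [[0.387, 0.881, 0.271, 164.145], [0.922, -0.369, -0.115, 609.05], [-0.001, 0.295, -0.956, 384.496], [0.0, 0.0, 0.0, 1.0]]
```

View pics/scene0.png

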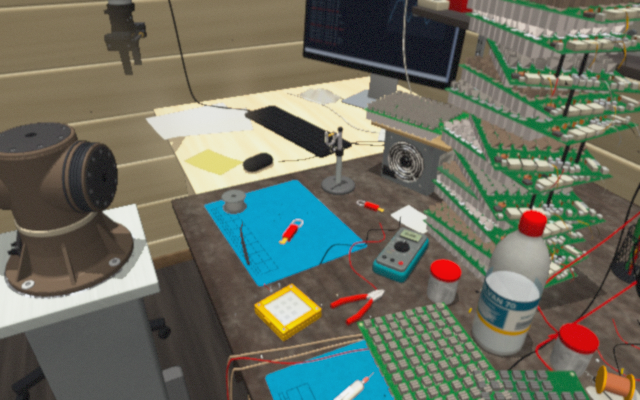

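View pics/side0.png

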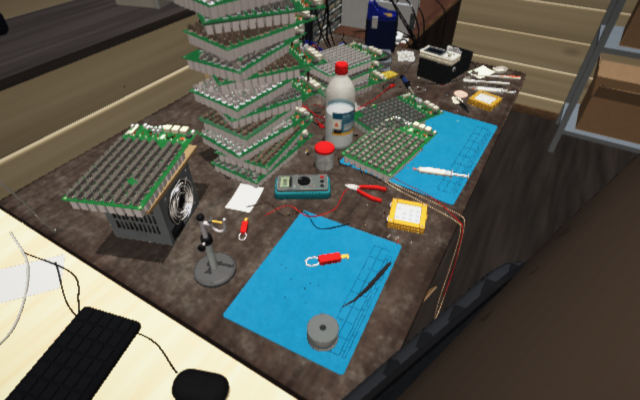

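View pics/wrist0.png

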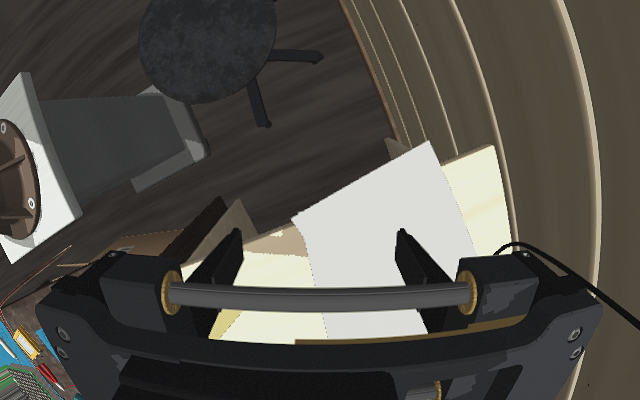

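The key on the blue mat is the larger one, at scene (291,232) and side (327,260). The smaller look-alike is at scene (370,206). The stand's foot is at scene (339,185) and side (213,268).

```bash
cat > h.py <<'E'
from cell import env
import cv2,numpy as np
def ray(c,u,v):
    return np.array([(u-c['cx'])/c['fx'],(v-c['cy'])/c['fy'],1.0])
def atz(c,uv,z):
    T=c['cam_to_world'];d=T[:3,:3]@ray(c,*uv);o=T[:3,3];return o+d*(z-o[2])/d[2]
def proj(c,P):
    T=c['cam_to_world'];q=np.linalg.inv(T)@np.append(P,1);return np.array([q[0]/q[2]*c['fx']+c['cx'],q[1]/q[2]*c['fy']+c['cy']])
def tri(c1,p1,c2,p2):
    A=[];b=[]
    M=np.zeros((3,3));v=np.zeros(3);L=[]
    for c,p in((c1,p1),(c2,p2)):
        T=c['cam_to_world'];d=T[:3,:3]@ray(c,*p);d/=np.linalg.norm(d);P=np.eye(3)-np.outer(d,d);M+=P;v+=P@T[:3,3];L.append((P,T[:3,3]))
    X=np.linalg.solve(M,v);return X,[np.linalg.norm(P@(X-o)) for P,o in L]
E
python3 - <<'E'
from h import *
C={n:env.calibration(n) for n in("scene","side")}
for lab,z in [("key_grip",8),("key_rim",8),("key",0),("stand",0),("hook_line",175),("hook_mid",175),("side_cutters",0),("solder_spool",0),("chip_case",0)]:
    R={}
    for n in C:
        r=env.spot_point(n,lab);R[n]=r
        for q in r[:3]: print(lab,n,np.round(q['location'],1),round(q['confidence'],2),np.round(atz(C[n],q['location'],z),1))
    try:
        X,e=tri(C['scene'],R['scene'][0]['location'],C['side'],R['side'][0]['location']);print('  tri',np.round(X,1),np.round(e,1))
    except Exception as ex: print(ex)
for n,b in(("scene",(300,110,380,200)),("side",(170,190,260,300)),("scene",(260,200,330,260)),("side",(290,240,370,280))):
    im=cv2.imread(f"pics/{n}0.png")[b[1]:b[3],b[0]:b[2]]
    cv2.imwrite(f"pics/z_{n}_{b[0]}.png",cv2.resize(im,None,fx=6,fy=6,interpolation=cv2.INTER_CUBIC))
print(env.state()['t'])
E
```

```text
key_grip scene [371.1 206. ] 0.52 [ 675.3 -116.4    8. ]
key_grip side [328.5 253.8] 0.81 [ 457.2 -148.5    8. ]
key_grip side [217.6 216.8] 0.69 [ 753.4 -110.2    8. ]
key_grip side [243.1 226.3] 0.41 [ 678.1 -117.     8. ]
  tri [ 541.4 -182.1   30.5] [89.4 89.4]
key_rim scene [358.  200.7] 0.72 [658.3 -81.3   8. ]
key_rim scene [296.3 222.7] 0.53 [ 477.9 -102.5    8. ]
key_rim side [242.3 239.5] 0.63 [652.7 -82.5   8. ]
key_rim side [305.8 265.3] 0.61 [484.2 -94.6   8. ]
  tri [655.1 -83.3   8.3] [2.2 2.2]
key scene [291.2 234.6] 0.76 [ 452.6 -130.3    0. ]
key scene [371.6 209. ] 0.72 [ 676.2 -118.4    0. ]
key side [245.5 228.6] 0.48 [ 673.9 -119.4    0. ]
  tri [548.6 -81.7  16.6] [93.6 93.6]
stand scene [339.6 186.9] 0.79 [655.5  10.3   0. ]
stand side [212.4 273.3] 0.93 [651.9  23.3   0. ]
  tri [659.   19.3  -7.2] [1.9 1.9]
hook_line scene [327.5 128. ] 0.64 [618.   17.2 175. ]
hook_line scene [298.3 218. ] 0.45 [ 392.7 -307.7  175. ]
hook_line side [214.4 218.9] 0.92 [618.    9.7 175. ]
  tri [615.3  11.7 177.9] [0.3 0.3]
hook_mid scene [330.8 131.1] 0.95 [616.7  -2.8 175. ]
hook_mid side [215.6 218.1] 0.7 [617.5   6.9 175. ]
  tri [620.6   4.5 171.3] [0. 0.]
side_cutters scene [360.9 305. ] 0.63 [ 483.2 -390.1    0. ]
side_cutters side [366.1 191.4] 0.61 [ 480.2 -394.5    0. ]
  tri [ 480.4 -392.5    2.5] [1.2 1.2]
solder_spool scene [231.8 205.5] 0.57 [366.3  45.5   0. ]
solder_spool side [323.9 337.8] 0.69 [366.2  28.9   0. ]
  tri [363.5  32.9   8.4] [0.4 0.4]
chip_case scene [328.6 132.8] 0.68 [791.2 336.    0. ]
chip_case scene [286.3 317.2] 0.57 [ 344.  -357.7    0. ]
chip_case scene [299.3 220.4] 0.38 [492.8 -86.5   0. ]
chip_case side [404.3 219.2] 0.64 [ 352.3 -348.1    0. ]
chip_case side [306.8 261.7] 0.31 [ 491.1 -109.5    0. ]
  tri [ 402.5 -190.8  231.2] [109.3 109.3]
1.05
```

View pics/z_scene_300.png

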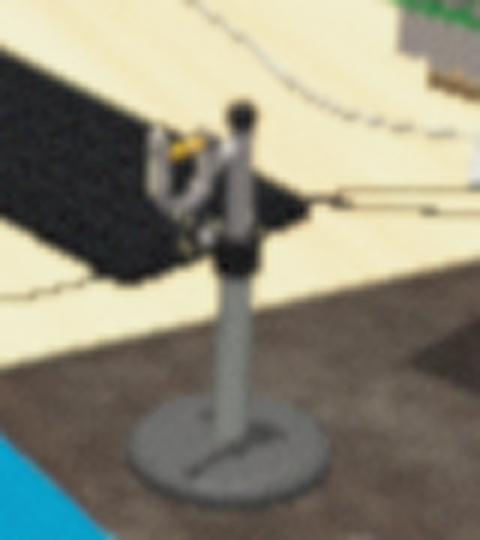

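View pics/z_side_170.png

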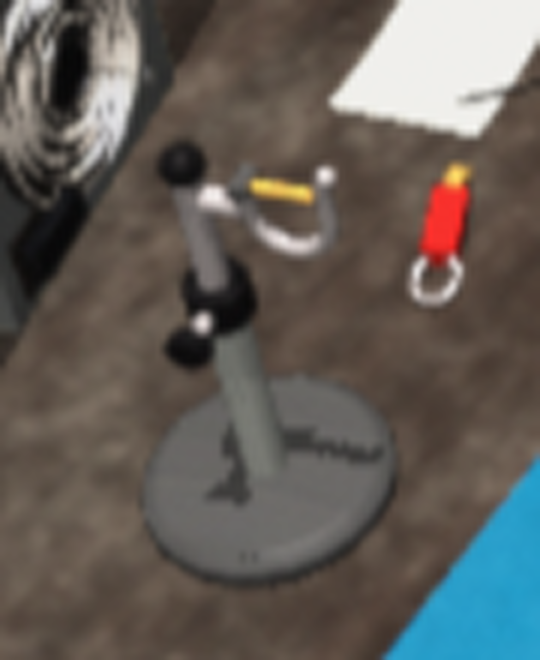

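View pics/z_scene_260.png

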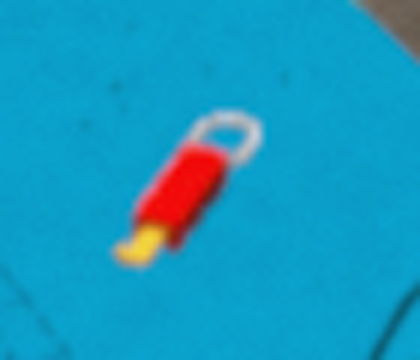

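View pics/z_side_290.png

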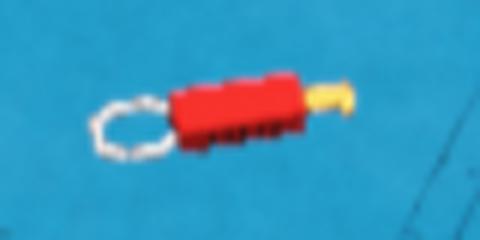

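Run:
```python
from h import *
C={n:env.calibration(n) for n in("scene","side")}
def z(n,p):
    o={'scene':(300,110),'side':(170,190),'k':(260,200),'m':(290,240)}[n]
    return (o[0]+p[0]/6-.4,o[1]+p[1]/6-.4)
for nm,a,b in [("nose",(156,132),(325,177)),("gtip",(172,155),(312,195)),("ghinge",(200,143),(250,186)),("ball",(240,113),(182,162)),("footc",(229,450),(268,480)),("Ubot",(176,210),(300,245))]:
    X,e=tri(C['scene'],z('scene',a),C['side'],z('side',b));print(nm,np.round(X,1),np.round(e,1))
for nm,a,b in [("rim",(248,120),(95,125)),("blade",(122,255),(350,100)),("gripc",(183,192),(238,112))]:
    X,e=tri(C['scene'],z('k',a),C['side'],z('m',b));print(nm,np.round(X,1),np.round(e,1),atz(C['scene'],z('k',a),8).round(1),atz(C['side'],z('m',b),8).round(1))
# plane normal of foot etc
def seg(n,lab):
    for q in env.silhouettes(n,lab)[:3]:
        m=q['region'];print(n,lab,q['confidence'],np.round(q['location'],1),m.sum())
for n in C: seg(n,"key")
# red mask PCA on ground z~12
for n,b in(("scene",(260,200,330,260)),("side",(290,240,370,280))):
    im=cv2.imread(f"pics/{n}0.png").astype(int)
    m=(im[:,:,2]>150)&(im[:,:,1]<70)&(im[:,:,0]<80);mm=np.zeros_like(m);mm[b[1]:b[3],b[0]:b[2]]=1;m&=mm
    v,u=np.nonzero(m);P=np.array([atz(C[n],(x,y),12) for x,y in zip(u,v)])[:,:2]
    c=P.mean(0);w,V=np.linalg.eigh(np.cov((P-c).T));print(n,m.sum(),c,V[:,1],np.degrees(np.arctan2(V[1,1],V[0,1])),np.sqrt(w*12))
```

```text
nose [6.036e+02 4.000e-01 1.744e+02] [0.6 0.6]
gtip [611.3   0.7 162.6] [0.7 0.7]
ghinge [629.4   8.3 162.5] [0.7 0.7]
ball [651.1  15.1 168.7] [0.1 0.1]
footc [652.5  15.9   4.7] [0.3 0.3]
Ubot [617.3   4.  136.8] [1.4 1.4]
rim [ 489.9 -102.3   13.1] [0.1 0.1] [493.  -95.6   8. ] [ 492.1 -105.7    8. ]
blade [ 413.5 -160.7   13. ] [0.8 0.8] [ 414.9 -154.9    8. ] [ 416.  -164.7    8. ]
gripc [ 447.9 -134.9   12.9] [0.3 0.3] [ 450.8 -128.6    8. ] [ 449.4 -138.2    8. ]
side key 0.55 [327.4 259.2] 366
side key 0.53 [244.3 227.7] 85
scene 101 [ 448.99032164 -132.1482187 ] [-0.70777664 -0.70643629] -135.0543030220713 [17.95612625 49.63659395]
side 151 [ 449.76436725 -137.37886564] [-0.72162066 -0.69228869] -136.18844750952843 [20.06545164 48.06264657]
```

The two cameras agree on these positions:

| Item | Position (mm) |
|---|---|
| Key grip | about (449, -135), heading about 40° |
| Stand axis | about (652, 16) |
| Hook nose | about (604, 0) |
| Gate height | z about 163 |

Next I'll move over the key for a closer look.

arm_command(motion=[1, -90, 140, 0, 0, 0, 28, 1, -181, 280, 0, 0, 0, 57, 1, -181, 280, 0, 0, 0, 57, 1, -181, 280, 0, 0, 0, 57, 1, -181, 280, 0, 0, 0, 57, 1, -181, 280, 0, 0, 0, 57, 1, -181, 280, 0, 0, 0, 57, 1, -574, 456, 0, 0, 0, 115, 1, -574, 456, 0, 0, 0, 115, 1, -574, 456, 0, 0, 0, 115, 1, -574, 456, 0, 0, 0, 115, 1, -574, 456, 0, 0, 0, 115, 1, -574, 456, 0, 0, 0, 115, 1, -574, 456, 0, 0, 0, 115, 1, -574, 456, 0, 0, 0, 115, 1, -574, 456, 0, 0, 0, 115, 1, -574, 456, 0, 0, 0, 115])

```text
t: 2.85
eef_pos: [440.3, -132.8, 214.6]
tcp_rot: [-3.142, -0.001, -0.838]
ft_force: [0.4, 0.4, 0.3]
opening: 1.001
```

Run:
```python
from h import *
c=env.calibration("wrist");p,d=env.read_camera("wrist")
s=env.state();print({k:np.round(v,3) for k,v in s.items()})
cv2.imwrite("pics/wrist1.png",p[:,:,::-1]);np.save("pics/wrist1.npy",d)
import pickle;pickle.dump(c,open("pics/wrist1.pkl","wb"))
for l in("key_grip","key_rim","key","hook_line","hook_mid","stand"):
    for q in env.spot_point("wrist",l)[:3]:print(l,np.round(q['location'],1),round(q['confidence'],2))
```

```text
{'t': np.float64(2.9), 'joints': array([-0.434,  0.256,  1.948,  0.   ,  0.938,  0.404]), 'qvel': array([ 0.053, -0.011,  0.019,  0.005,  0.003,  0.021]), 'tau': array([ -2.205, -41.287, -23.815,  -0.047,  -0.069,  -0.364]), 'eef_pos': array([ 439.994, -131.086,  214.506]), 'tcp_rot': array([-3.142,  0.   , -0.837]), 'ft_force': array([-0.879,  0.822, -0.223]), 'moment': array([-0.083,  0.152, -0.034]), 'opening': np.float64(0.998)}
key_grip [435.   31.8] 0.63
key_grip [324.1 167.8] 0.58
key_rim [324.1 124.5] 0.91
key_rim [404.   22.1] 0.84
key [323.4 169. ] 0.64
key [433.9  28.1] 0.59
stand [326.5 166.8] 0.53
```

View pics/wrist1.png

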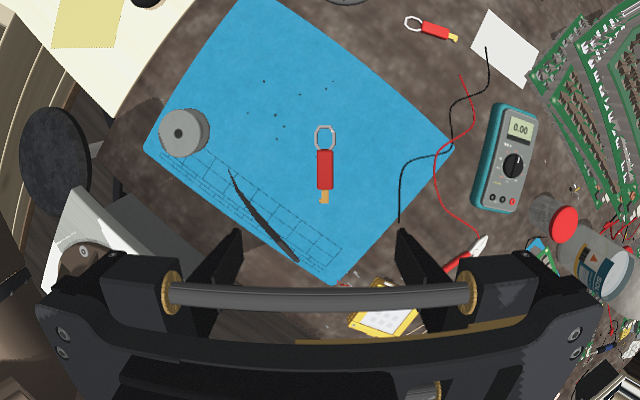

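The wrist view shows the key centred, with its grip at (325,169), rim at (324,126) and blade at (324,200). It lies almost along the image columns.

```bash
cat >> h.py <<'E'
def fray(c,u,v):
    x=(u-c['cx'])/c['fx'];y=(v-c['cy'])/c['fy'];r=np.hypot(x,y)
    s=np.sin(r)/r if r>1e-9 else 1.0
    return np.array([x*s,y*s,np.cos(r)])
def fatz(c,uv,z):
    T=c['cam_to_world'];d=T[:3,:3]@fray(c,*uv);o=T[:3,3];return o+d*(z-o[2])/d[2]
def fdep(c,uv,dep):
    d=fray(c,*uv);T=c['cam_to_world'];return T[:3,3]+T[:3,:3]@(d*dep/d[2])
def fproj(c,P):
    q=(np.linalg.inv(c['cam_to_world'])@np.append(P,1))[:3];th=np.arctan2(np.hypot(q[0],q[1]),q[2]);a=np.arctan2(q[1],q[0])
    return np.array([c['cx']+c['fx']*th*np.cos(a),c['cy']+c['fy']*th*np.sin(a)])
E
python3 - <<'E'
from h import *
import pickle
c=pickle.load(open("pics/wrist1.pkl","rb"));d=np.load("pics/wrist1.npy");im=cv2.imread("pics/wrist1.png").astype(int)
m=(im[:,:,2]>130)&(im[:,:,1]<80)&(im[:,:,0]<90);mm=np.zeros_like(m);mm[130:210,300:350]=1;m&=mm
v,u=np.nonzero(m);print(m.sum(),u.min(),u.max(),v.min(),v.max())
P=np.array([fdep(c,(x,y),d[y,x]) for x,y in zip(u,v)]);print("med z",np.median(P[:,2]),np.percentile(P[:,2],[5,95]))
P=np.array([fatz(c,(x,y),16) for x,y in zip(u,v)])[:,:2]
(cx,cy),(w,h),a=cv2.minAreaRect(P.astype(np.float32));print("rect",cx,cy,w,h,a)
c0=P.mean(0);w,V=np.linalg.eigh(np.cov((P-c0).T));print(c0,np.degrees(np.arctan2(V[1,1],V[0,1]))%180,np.sqrt(w*12))
print("rim",fatz(c,(324.3,126),8),"mat z",[fdep(c,(x,y),d[y,x])[2].round(1) for x,y in((300,160),(350,160),(324,138))])
b=cv2.imread("pics/wrist1.png")[110:215,290:360];cv2.imwrite("pics/zk1.png",cv2.resize(b,None,fx=5,fy=5,interpolation=cv2.INTER_CUBIC))
E
```

```text
622 317 332 150 189
med z 18.414287016404955 [16.46770694 19.92943318]
rect 447.47845458984375 -135.21852111816406 48.705848693847656 18.54039764404297 42.12059783935547
[ 447.86965747 -134.7379906 ] 42.57104048747328 [19.27430714 48.57918986]
rim [486.40993053 -99.6547133    8.        ] mat z [np.float64(3.2), np.float64(2.3), np.float64(2.9)]
```

View pics/zk1.png

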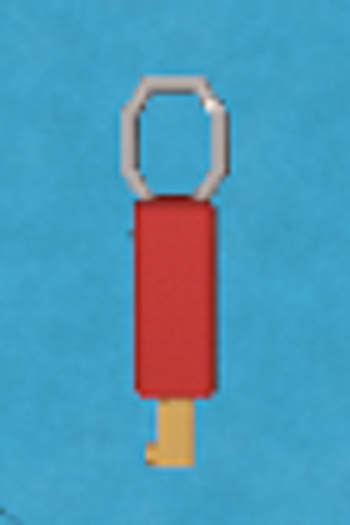

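arm_command(motion=[0, 9, -10.5, 50, 0, 0, -0.4, 0, 9, -10.5, 100, 0, 0, -0.4, 0, 9, -10.5, 150, 0, 0, -0.4, 0, 9, -10.5, 180, 0, 0, -0.4, 0, 9, -10.5, 195, 0, 0, -0.4, 0, 9, -10.5, 204, 0, 0, -0.4, 0, 9, -10.5, 209, 0, 0, -0.4, 0, 9, -10.5, 209, 0, 0, -0.4])

```text
t: 4.0
eef_pos: [454.2, -129.0, 5.8]
tcp_rot: [-3.141, -0.0, -0.827]
ft_force: [0.2, -0.3, -0.1]
opening: 0.507
```

Run:
```python
from h import *
c=env.calibration("wrist");p,d=env.read_camera("wrist")
s=env.state();print({k:np.round(v,3) for k,v in s.items()})
cv2.imwrite("pics/wrist2.png",p[:,:,::-1])
p,d=env.read_camera("side");b=p[190:290,270:390,::-1];cv2.imwrite("pics/zs2.png",cv2.resize(b,None,fx=5,fy=5))
```

```text
{'t': np.float64(4.05), 'joints': array([-0.417,  0.626,  2.107,  0.   ,  0.408,  0.41 ]), 'qvel': array([-0.001, -0.013, -0.004, -0.002,  0.004,  0.001]), 'tau': array([ 4.9000e-02, -5.2133e+01, -9.0990e+00,  3.6000e-02, -8.0000e-02,
        1.0000e-03]), 'eef_pos': array([ 454.309, -129.131,    6.186]), 'tcp_rot': array([-3.141e+00, -1.000e-03, -8.270e-01]), 'ft_force': array([-0.197, -0.569, -0.126]), 'moment': array([-0.088,  0.127,  0.002]), 'opening': np.float64(0.501)}
```

View pics/wrist2.png

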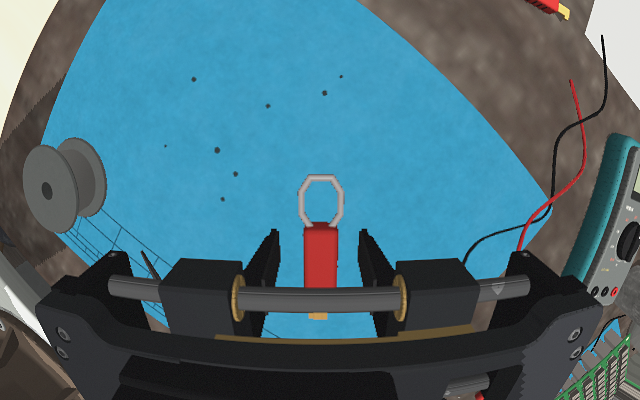

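View pics/zs2.png

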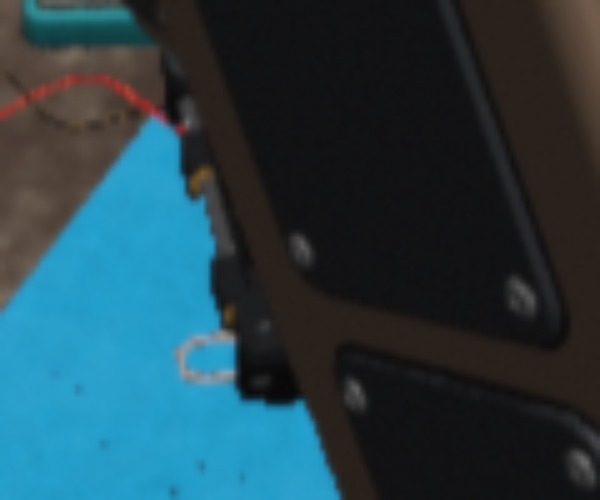

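The grip is centred between the pads, and its eye is visible at (321,200). I'll close the fingers and lift.

arm_command(motion=[-1, 0, 0, 0, 0, 0, 0, -1, 0, 0, 0, 0, 0, 0, -1, 0, 0, 0, 0, 0, 0, -1, 0, 0, 0, 0, 0, 0, -1, 0, 0, 0, 0, 0, 0, -1, 0, 0, 0, 0, 0, 0, -1, 0, 0, 0, 0, 0, 0, -1, 0, 0, -10, 0, 0, 0, -1, 0, 0, -30, 0, 0, 0, -1, 0, 0, -70, 0, 0, 0, -1, 0, 0, -120, 0, 0, 0, -1, 0, 0, -170, 0, 0, 0, -1, 0, 0, -210, 0, 0, 0, -1, 0, 0, -210, 0, 0, 0, -1, 0, 0, -210, 0, 0, 0])

```text
t: 5.6
eef_pos: [453.8, -129.1, 216.4]
tcp_rot: [-3.141, -0.002, -0.827]
ft_force: [0.9, 0.3, -2.1]
opening: 0.208
```

Run:
```python
from h import *
c=env.calibration("wrist");p,d=env.read_camera("wrist")
s=env.state();print({k:np.round(v,3) for k,v in s.items()})
cv2.imwrite("pics/wrist3.png",p[:,:,::-1])
np.save("pics/wrist3.npy",d)
import pickle;pickle.dump(c,open("pics/wrist3.pkl","wb"))
print(np.round(c['cam_to_world'],3).tolist())
```

```text
{'t': np.float64(5.65), 'joints': array([-0.417,  0.273,  1.92 ,  0.   ,  0.949,  0.41 ]), 'qvel': array([-0.002,  0.026,  0.009,  0.   , -0.001,  0.   ]), 'tau': array([  0.076, -45.775, -24.281,   0.074,   0.056,   0.   ]), 'eef_pos': array([ 453.4  , -128.963,  215.286]), 'tcp_rot': array([ 3.141e+00,  1.000e-03, -8.270e-01]), 'ft_force': array([-1.011, -0.532, -0.569]), 'moment': array([-0.066,  0.111,  0.023]), 'opening': np.float64(0.209)}
[[0.678, -0.703, -0.216, 514.504], [-0.735, -0.647, -0.201, -71.848], [0.001, 0.295, -0.956, 386.703], [0.0, 0.0, 0.0, 1.0]]
```

View pics/wrist3.png

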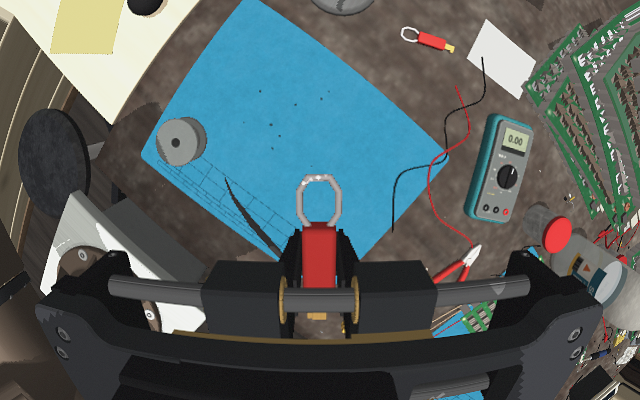

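The key is held, with its eye at (319,200) in line with the tool. Next I'll move to a view from above the stand and refine its pose.

arm_command(motion=[-1, -12, -40, -10, 0, 0, 8, -1, -23, -80, -15, 0, 0, 16, -1, -33.5, -111.5, -15, 0, 0, 24.4, -1, -33.5, -111.5, -15, 0, 0, 24.4, -1, -33.5, -111.5, -15, 0, 0, 24.4])

```text
t: 6.15
eef_pos: [512.8, -28.5, 228.9]
tcp_rot: [3.139, 0.002, -1.25]
ft_force: [-0.7, 0.2, -0.5]
opening: 0.208
```

Run:
```python
from h import *
c=env.calibration("wrist");p,d=env.read_camera("wrist")
s=env.state();print({k:np.round(v,3) for k,v in s.items()})
cv2.imwrite("pics/wrist4.png",p[:,:,::-1])
np.save("pics/wrist4.npy",d)
import pickle;pickle.dump(c,open("pics/wrist4.pkl","wb"))
cv2.imwrite("pics/w4z.png",cv2.resize(p[0:200,220:420,::-1],None,fx=3,fy=3,interpolation=cv2.INTER_CUBIC))
for l in("hook_line","hook_mid","stand","key_rim"):
    for q in env.spot_point("wrist",l)[:3]:print(l,np.round(q['location'],1),round(q['confidence'],2))
```

```text
{'t': np.float64(6.2), 'joints': array([-0.185,  0.318,  1.808, -0.   ,  1.019,  1.065]), 'qvel': array([-0.022, -0.012, -0.   ,  0.   ,  0.001, -0.002]), 'tau': array([  1.162, -48.001, -24.977,   0.098,  -0.056,   0.175]), 'eef_pos': array([512.639, -29.14 , 229.25 ]), 'tcp_rot': array([ 3.139e+00,  1.000e-03, -1.250e+00]), 'ft_force': array([ 0.148, -0.261, -0.243]), 'moment': array([-0.048,  0.13 ,  0.032]), 'opening': np.float64(0.207)}
hook_line [321.2  74.4] 0.76
hook_mid [322.4  64.2] 0.71
stand [319.5  52.7] 0.57
key_rim [393.4  79.5] 0.72
key_rim [317.  176.6] 0.57
```

View pics/wrist4.png

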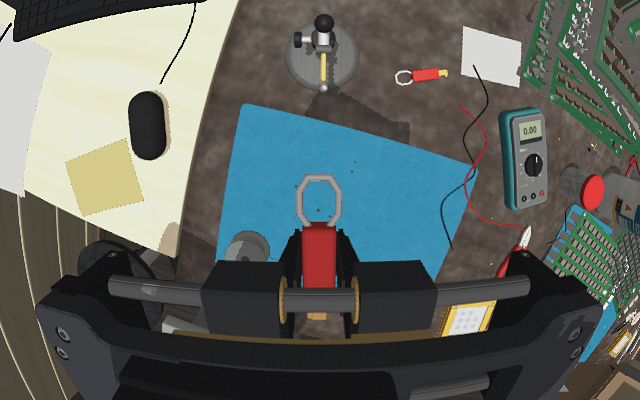

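View pics/w4z.png

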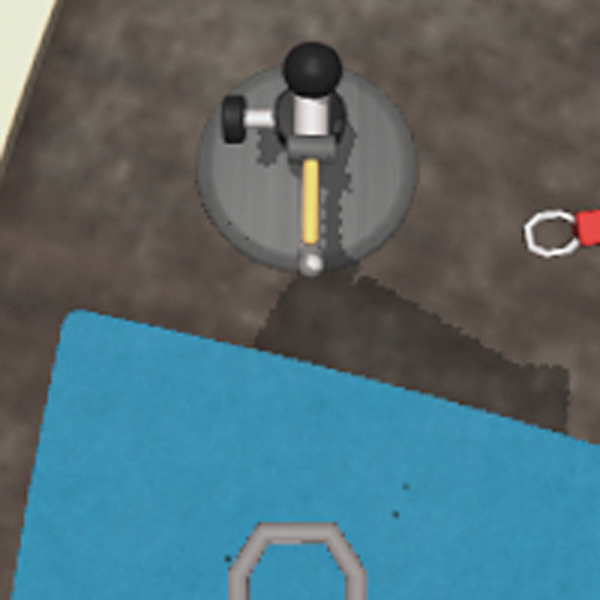

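The hook lies along the image columns. The gate runs from (323,54) to (323,80), the nose tip is at (324,87), the post ball at (324,23), and the held rim at (320,178).

Run:
```python
from h import *
import pickle
from scipy.optimize import least_squares
c=pickle.load(open("pics/wrist4.pkl","rb"));d=np.load("pics/wrist4.npy")
Z=lambda x,y:(220+x/3-.33,y/3-.33)
pts=[(197,165),(416,165),(210,115),(404,112),(214,215),(400,215),(260,258),(360,258),(240,78),(382,85)]
G=np.array([fatz(c,Z(*p),14)[:2] for p in pts])
r=least_squares(lambda q:np.hypot(G[:,0]-q[0],G[:,1]-q[1])-q[2],[652,16,46],loss='soft_l1');print("foot",r.x.round(1),r.fun.round(1))
f=r.x[:2]
def dz(u,v,k=1):
    a=d[int(round(v))-k:int(round(v))+k+1,int(round(u))-k:int(round(u))+k+1];return a
for n,p in [("nose",(311,262)),("gtip",(311,238)),("gmid",(311,205)),("ghinge",(310,165)),("hingeblock",(311,148)),("ball",(312,68))]:
    u,v=Z(*p);A=dz(u,v);dep=np.min(A[A>0]);print(n,np.round((u,v),1),fdep(c,(u,v),dep).round(1), np.round(A.ravel(),0))
for z in(150,163,175): print(z,[fatz(c,Z(*p),z)[:2].round(1).tolist() for p in((311,262),(311,238),(310,165))])
for p in((319.3,178),): print("rim",fatz(c,p,229.25+4).round(1))
print(np.round(c['cam_to_world'],3).tolist())
```

```text
foot [652.3  14.6  44.8] [ 0.1 -0.5 -0.4  0.2 -0.6 -0.9  0.4  1.3  0.4  0.2]
nose [323.3  87. ] [603.9  -0.9 175.6] [210. 211. 210. 210. 211. 211. 210. 210. 210.]
gtip [323.3  79. ] [610.2   1.  165.4] [219. 219. 219. 219. 218. 218. 220. 219.   0.]
gmid [323.3  68. ] [618.2   3.7 164.7] [216. 216. 216. 217. 217. 217. 216. 216. 217.]
ghinge [323.   54.7] [627.8   7.2 165.1] [213. 213. 213. 214. 214. 212. 213. 215. 214.]
hingeblock [323.3  49. ] [631.9   8.3 166.1] [211. 210. 211. 210. 211. 210. 211. 210. 211.]
ball [323.7  22.3] [650.1  14.2 173.5] [197. 198. 198. 198. 197. 197. 198. 198. 198.]
150 [[605.3, -0.8], [611.4, 1.2], [630.1, 7.8]]
163 [[604.6, -0.9], [610.4, 1.1], [628.2, 7.3]]
175 [[604.0, -0.9], [609.5, 0.9], [626.3, 6.8]]
rim [553.3 -14.8 233.2]
[[0.316, -0.905, -0.284, 592.197], [-0.949, -0.303, -0.093, -1.734], [-0.002, 0.298, -0.954, 398.971], [0.0, 0.0, 0.0, 1.0]]
```

All measurements agree: stand yaw 18°, hook_line at about (613.8, 2.2) and gate centre z at about 163. I'll tilt the key eye-up by 40°, which shortens the lever and softens the swing on release, while still clear of the hook.

arm_command(motion=[-1, 0, -3, 8, 8, 0, 0.1, -1, 1, -6, 16, 16, 0, 0.2, -1, 1.5, -9, 24, 24, 0, 0.3, -1, 2, -12, 34, 32, 0, 0.4, -1, 2.4, -15, 44, 40, 0, 0.5, -1, 2.4, -15, 44, 40, 0, 0.5, -1, 2.4, -15, 44, 40, 0, 0.5, -1, 2.4, -15, 44, 40, 0, 0.5])

```text
t: 7.2
eef_pos: [528.1, -27.5, 186.7]
tcp_rot: [-2.443, 0.002, -1.262]
ft_force: [-0.0, -0.3, -1.3]
opening: 0.207
```

Run:
```python
from h import *
from scipy.spatial.transform import Rotation as Ro
c=env.calibration("wrist");p,d=env.read_camera("wrist")
s=env.state();print({k:np.round(v,3) for k,v in s.items()})
R=Ro.from_euler('xyz',s['tcp_rot']).as_matrix();print(R.round(3).tolist())
print("rim",(s['eef_pos']+R@[-.7,-43.5,-4]).round(1))
cv2.imwrite("pics/wrist5.png",p[:,:,::-1])
p,d=env.read_camera("side");b=p[150:310,130:370,::-1];cv2.imwrite("pics/zs5.png",cv2.resize(b,None,fx=3,fy=3,interpolation=cv2.INTER_CUBIC))
```

```text
{'t': np.float64(7.25), 'joints': array([-0.4  ,  0.293,  2.255,  1.52 ,  0.433, -0.524]), 'qvel': array([ 0.021, -0.014, -0.059, -0.481,  0.02 ,  0.535]), 'tau': array([  0.759, -41.438, -22.105,  -2.778,   1.437,   4.814]), 'eef_pos': array([527.61 , -28.059, 185.917]), 'tcp_rot': array([-2.441e+00, -1.000e-03, -1.263e+00]), 'ft_force': array([ 0.193,  0.124, -1.789]), 'moment': array([-0.16 ,  0.56 ,  0.005]), 'opening': np.float64(0.208)}
[[0.303, -0.728, 0.615], [-0.953, -0.232, 0.195], [0.001, -0.645, -0.764]]
rim [556.6 -18.1 217. ]
```

View pics/wrist5.png

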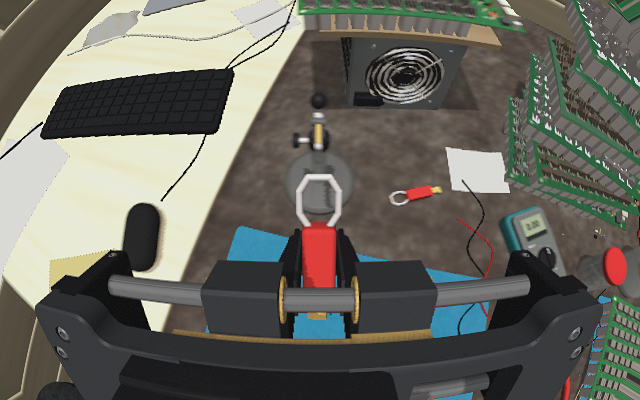

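View pics/zs5.png

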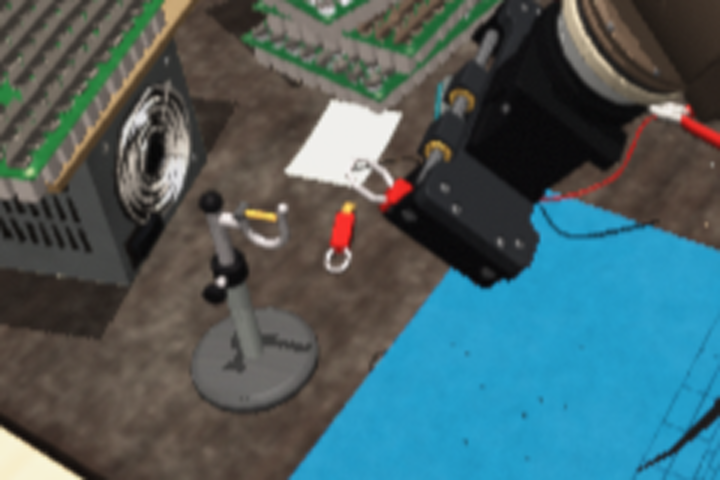

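arm_command(motion=[-1, 0, 0, 0, 0, 0, 0, -1, 0, -9, 13, 0, 0, 0, -1, 0, -18, 26, 0, 0, 0, -1, -0.4, -27, 39, 0, 0, 0, -1, -0.6, -35.3, 51.2, 0, 0, 0, -1, -0.6, -35.3, 51.2, 0, 0, 0, -1, -0.6, -35.3, 51.2, 0, 0, 0, -1, -0.6, -35.3, 51.2, 0, 0, 0, -1, -0.6, -35.3, 51.2, 0, 0, 0, -1, -0.6, -35.3, 51.2, 0, 0, 0])

```text
t: 8.3
eef_pos: [585.0, -7.6, 170.4]
tcp_rot: [-2.444, 0.004, -1.261]
ft_force: [-0.6, -0.6, -1.4]
opening: 0.207
```

```bash
cat > look.py <<'E'
from h import *
import sys,pickle
from scipy.spatial.transform import Rotation as Ro
k=sys.argv[1]
c=env.calibration("wrist");p,d=env.read_camera("wrist")
s=env.state();print({k:np.round(v,3) for k,v in s.items() if k not in("tau",)})
R=Ro.from_euler('xyz',s['tcp_rot']).as_matrix();print(R.round(3).tolist())
print("rim",(s['eef_pos']+R@[-.7,-43.5,-4]).round(1))
pickle.dump((c,d),open(f"pics/w{k}.pkl","wb"))
cv2.imwrite(f"pics/w{k}.png",cv2.resize(p[50:250,220:420,::-1],None,fx=3,fy=3,interpolation=cv2.INTER_CUBIC))
p,d=env.read_camera("side");b=p[180:260,170:290,::-1];A=cv2.resize(b,None,fx=5,fy=5,interpolation=cv2.INTER_CUBIC)
p,d=env.read_camera("scene");b=p[90:180,280:370,::-1];B=cv2.resize(b,None,fx=5,fy=5,interpolation=cv2.INTER_CUBIC)
cv2.imwrite(f"pics/s{k}.png",A);cv2.imwrite(f"pics/c{k}.png",B)
E
python3 look.py 6
```

```text
{'t': np.float64(8.35), 'joints': array([-0.302,  0.383,  2.151,  1.552,  0.381, -0.471]), 'qvel': array([ 0.002,  0.003, -0.001, -0.   ,  0.002, -0.   ]), 'eef_pos': array([585.102,  -7.661, 170.382]), 'tcp_rot': array([-2.444,  0.004, -1.261]), 'ft_force': array([ 0.283, -0.511, -0.333]), 'moment': array([-0.176,  0.527, -0.017]), 'opening': np.float64(0.21)}
[[0.305, -0.731, 0.611], [-0.952, -0.232, 0.199], [-0.004, -0.642, -0.767]]
rim [614.2   2.3 201.4]
```

View pics/w6.png

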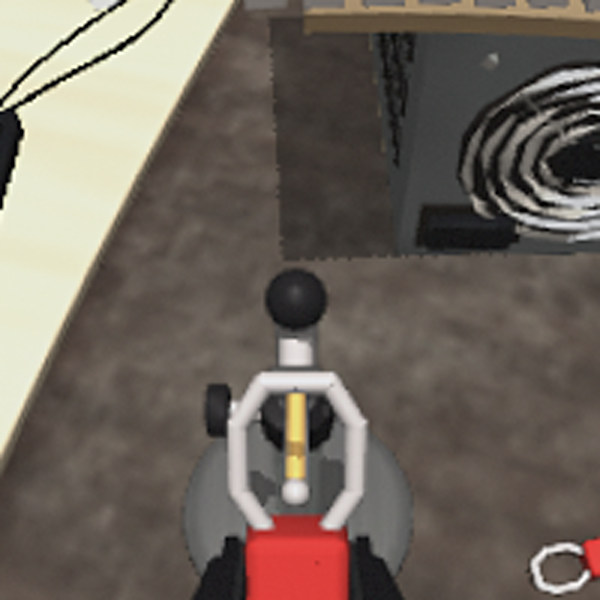

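View pics/s6.png

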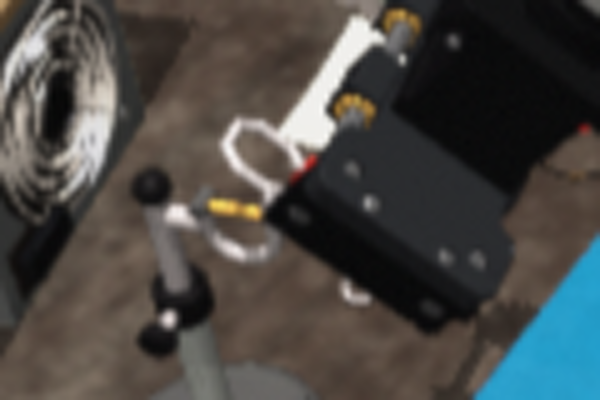

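View pics/c6.png

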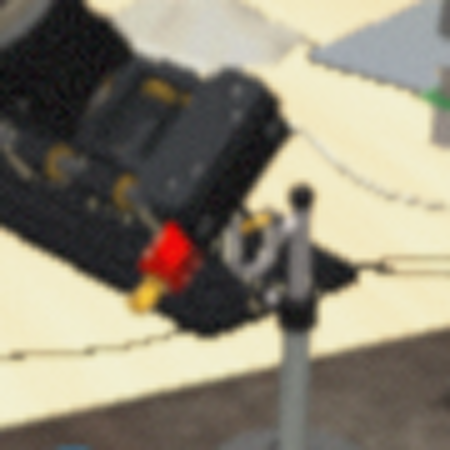

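The eye is centred over the hook: the rim is at zoomed column 298 and the gate and nose at 296. I'll descend to just above the expected touch height of z about 167.

arm_command(motion=[-1, 0, 6.4, 7.7, 0, 0, 0, -1, 0, 12.8, 15.3, 0, 0, 0, -1, 0, 16, 19.2, 0, 0, 0, -1, 0, 19.3, 23, 0, 0, 0, -1, 0, 19.3, 23, 0, 0, 0, -1, 0, 19.3, 23, 0, 0, 0])

```text
t: 9.05
eef_pos: [585.2, -7.4, 140.2]
tcp_rot: [-2.445, 0.004, -1.26]
ft_force: [-0.7, -0.7, -1.1]
opening: 0.21
```

```bash
python3 look.py 7
```

```text
{'t': np.float64(9.1), 'joints': array([-0.302,  0.443,  2.178,  1.766,  0.388, -0.702]), 'qvel': array([ 0.004, -0.005, -0.001,  0.001,  0.002, -0.003]), 'eef_pos': array([585.249,  -7.377, 140.383]), 'tcp_rot': array([-2.444,  0.004, -1.26 ]), 'ft_force': array([ 0.612, -0.572, -0.474]), 'moment': array([-0.188,  0.561, -0.038]), 'opening': np.float64(0.21)}
[[0.306, -0.731, 0.611], [-0.952, -0.232, 0.199], [-0.004, -0.642, -0.767]]
rim [614.4   2.6 171.4]
```

View pics/w7.png

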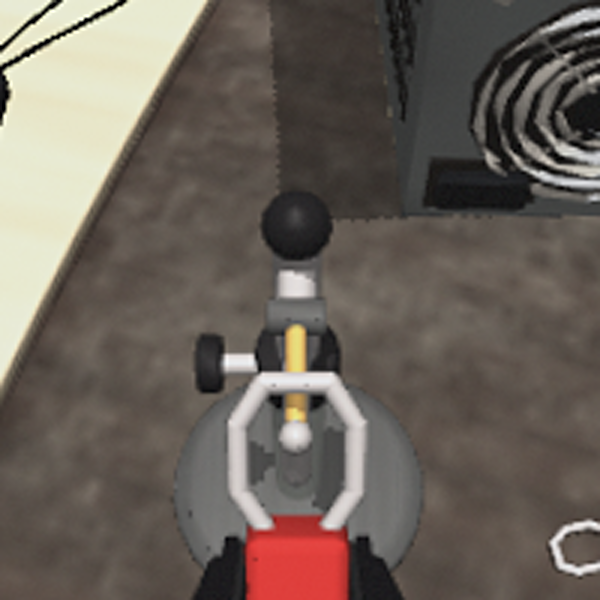

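View pics/s7.png

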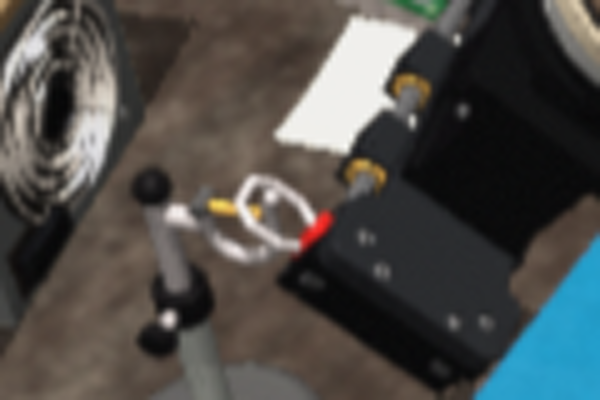

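The nose is now inside the eye and the rim is just above the gate. Next I'll feel for contact in small steps.

arm_command(motion=[-1, 0, 0.64, 0.77, 0, 0, 0, -1, 0, 1.28, 1.53, 0, 0, 0, -1, 0, 1.93, 2.3, 0, 0, 0, -1, 0, 2.57, 3.07, 0, 0, 0, -1, 0, 2.57, 3.07, 0, 0, 0])

```text
t: 9.7
eef_pos: [585.1, -7.3, 135.9]
tcp_rot: [-2.445, 0.004, -1.26]
ft_force: [-0.2, 0.6, -0.3]
opening: 0.205
```

arm_command(motion=[-1, 0, 0.64, 0.77, 0, 0, 0, -1, 0, 1.28, 1.53, 0, 0, 0, -1, 0, 1.28, 1.53, 0, 0, 0])

```text
t: 10.0
eef_pos: [585.1, -7.3, 134.0]
tcp_rot: [-2.445, 0.004, -1.26]
ft_force: [0.4, 0.1, 0.1]
opening: 0.206
```

arm_command(motion=[-1, 0, 0.64, 0.77, 0, 0, 0, -1, 0, 1.28, 1.53, 0, 0, 0, -1, 0, 1.28, 1.53, 0, 0, 0])

```text
t: 10.3
eef_pos: [585.2, -7.3, 132.2]
tcp_rot: [-2.444, 0.004, -1.26]
ft_force: [-0.6, 0.3, 2.2]
opening: 0.211
```

arm_command(motion=[-1, 0, 0.64, 0.77, 0, 0, 0, -1, 0, 1.28, 1.53, 0, 0, 0, -1, 0, 1.93, 2.3, 0, 0, 0, -1, 0, 1.93, 2.3, 0, 0, 0])

```text
t: 10.7
eef_pos: [585.3, -7.2, 129.1]
tcp_rot: [-2.444, 0.004, -1.26]
ft_force: [-0.3, -0.2, 1.3]
opening: 0.207
```

```bash
python3 look.py 8
```

```text
{'t': np.float64(10.75), 'joints': array([-0.302,  0.467,  2.187,  1.841,  0.396, -0.784]), 'qvel': array([ 0.001, -0.   ,  0.   , -0.002, -0.003,  0.002]), 'eef_pos': array([585.256,  -7.257, 129.127]), 'tcp_rot': array([-2.444,  0.004, -1.26 ]), 'ft_force': array([ 0.391, -0.235,  1.545]), 'moment': array([-0.039,  0.147, -0.029]), 'opening': np.float64(0.205)}
[[0.306, -0.731, 0.61], [-0.952, -0.232, 0.199], [-0.004, -0.642, -0.767]]
rim [614.4   2.7 160.1]
```

View pics/w8.png

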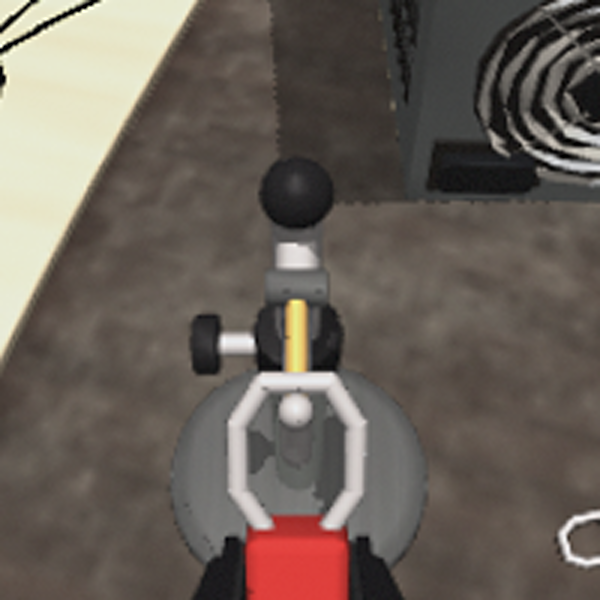

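View pics/s8.png

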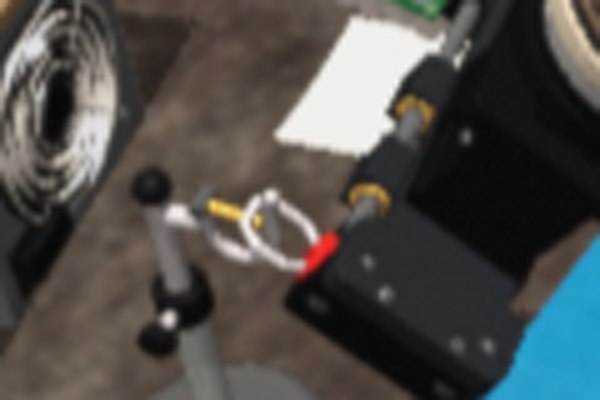

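In the side view the gate is tilting down under the rim. The moment has changed and the push is about 2 N, so contact was near rim z 165. I'll keep pressing gently.

arm_command(motion=[-1, 0, 0.64, 0.77, 0, 0, 0, -1, 0, 1.28, 1.53, 0, 0, 0, -1, 0, 1.93, 2.3, 0, 0, 0, -1, 0, 2.57, 3.07, 0, 0, 0])

```text
t: 11.25
eef_pos: [585.2, -7.3, 125.1]
tcp_rot: [-2.444, 0.004, -1.26]
ft_force: [-1.2, 0.8, 2.5]
opening: 0.204
```

arm_command(motion=[-1, 0, 0.64, 0.77, 0, 0, 0, -1, 0, 1.28, 1.53, 0, 0, 0, -1, 0, 1.28, 1.53, 0, 0, 0])

```text
t: 11.55
eef_pos: [585.0, -7.3, 122.9]
tcp_rot: [-2.445, 0.004, -1.26]
ft_force: [-1.6, -0.3, 2.5]
opening: 0.211
```

```bash
python3 look.py 9
```

```text
{'t': np.float64(11.6), 'joints': array([-0.302,  0.479,  2.192,  1.881,  0.4  , -0.827]), 'qvel': array([ 0.   , -0.003,  0.001, -0.003, -0.001,  0.002]), 'eef_pos': array([584.946,  -7.269, 122.925]), 'tcp_rot': array([-2.445,  0.004, -1.26 ]), 'ft_force': array([-1.807, -0.024,  3.47 ]), 'moment': array([-0.07 ,  0.156, -0.029]), 'opening': np.float64(0.208)}
[[0.306, -0.731, 0.61], [-0.952, -0.232, 0.199], [-0.004, -0.641, -0.767]]
rim [614.1   2.7 153.9]
```

View pics/w9.png

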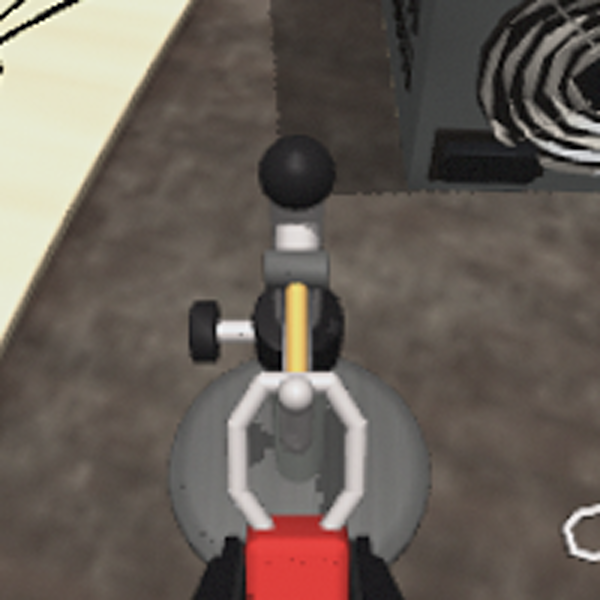

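View pics/s9.png

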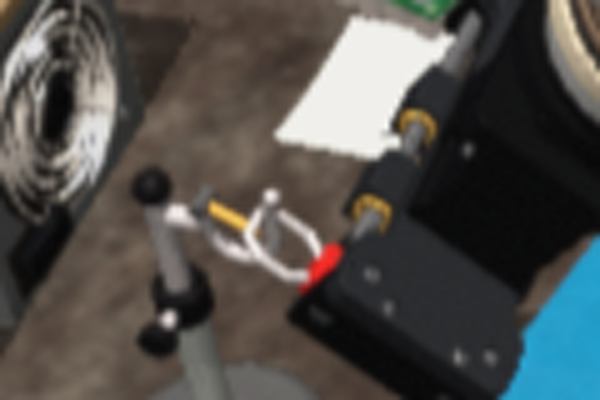

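The gate has swung further and the push is 3–4 N, which is as described. I'll carry on in millimetre steps.

arm_command(motion=[-1, 0, 0.64, 0.77, 0, 0, 0, -1, 0, 1.28, 1.53, 0, 0, 0, -1, 0, 1.28, 1.53, 0, 0, 0])

```text
t: 12.0
eef_pos: [585.1, -7.2, 121.0]
tcp_rot: [-2.445, 0.004, -1.26]
ft_force: [-1.0, -0.1, 2.3]
opening: 0.206
```

arm_command(motion=[-1, 0, 0.64, 0.77, 0, 0, 0, -1, 0, 0.64, 0.77, 0, 0, 0])

```text
t: 12.2
eef_pos: [585.0, -7.3, 119.9]
tcp_rot: [-2.445, 0.004, -1.26]
ft_force: [-0.9, -0.8, 3.5]
opening: 0.209
```

arm_command(motion=[-1, 0, 0.64, 0.77, 0, 0, 0, -1, 0, 0.64, 0.77, 0, 0, 0])

```text
t: 12.4
eef_pos: [585.0, -7.2, 118.9]
tcp_rot: [-2.445, 0.004, -1.26]
ft_force: [-1.9, -0.4, 3.0]
opening: 0.206
```

```bash
python3 look.py 10
```

```text
{'t': np.float64(12.45), 'joints': array([-0.301,  0.488,  2.195,  1.906,  0.404, -0.854]), 'qvel': array([-0.   , -0.   ,  0.002, -0.004, -0.001,  0.004]), 'eef_pos': array([584.973,  -7.264, 118.924]), 'tcp_rot': array([-2.445,  0.004, -1.26 ]), 'ft_force': array([-2.335, -1.132,  2.504]), 'moment': array([-0.158,  0.323, -0.055]), 'opening': np.float64(0.206)}
[[0.306, -0.731, 0.61], [-0.952, -0.232, 0.199], [-0.004, -0.641, -0.767]]
rim [614.1   2.7 149.9]
```

View pics/w10.png

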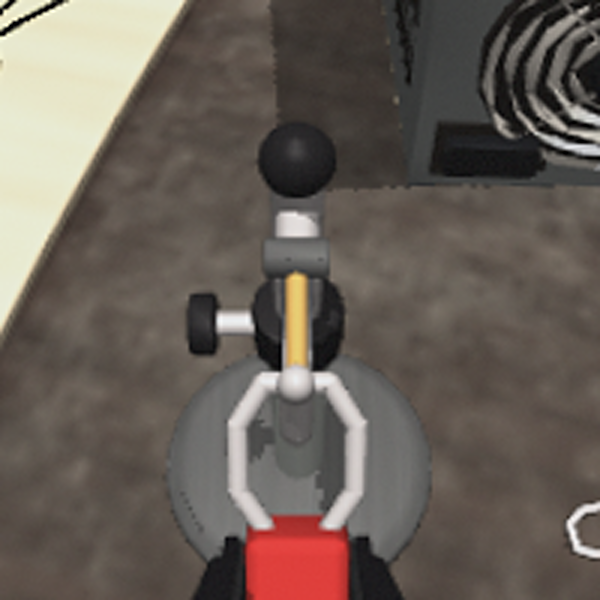

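View pics/s10.png

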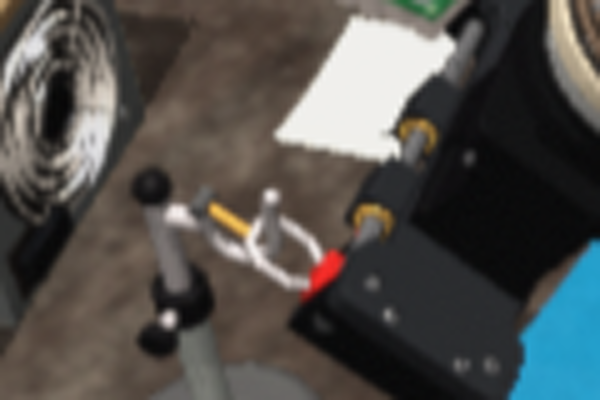

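arm_command(motion=[-1, 0, 0.64, 0.77, 0, 0, 0, -1, 0, 0.64, 0.77, 0, 0, 0])

```text
t: 12.75
eef_pos: [585.1, -7.2, 118.0]
tcp_rot: [-2.445, 0.004, -1.26]
ft_force: [-2.8, -0.5, 3.0]
opening: 0.204
```

arm_command(motion=[-1, 0, 0.64, 0.77, 0, 0, 0, -1, 0, 0.64, 0.77, 0, 0, 0])

```text
t: 12.95
eef_pos: [585.0, -7.2, 116.9]
tcp_rot: [-2.445, 0.004, -1.26]
ft_force: [-3.1, -0.9, 2.8]
opening: 0.207
```

```bash
python3 look.py 11
```

```text
{'t': np.float64(13.0), 'joints': array([-0.301,  0.492,  2.196,  1.919,  0.406, -0.868]), 'qvel': array([ 0.001,  0.001,  0.002, -0.002, -0.001,  0.003]), 'eef_pos': array([584.908,  -7.26 , 116.837]), 'tcp_rot': array([-2.445,  0.004, -1.26 ]), 'ft_force': array([-3.221, -1.112,  1.759]), 'moment': array([-0.197,  0.537, -0.025]), 'opening': np.float64(0.208)}
[[0.305, -0.731, 0.61], [-0.952, -0.232, 0.199], [-0.004, -0.641, -0.767]]
rim [614.1   2.7 147.8]
```

View pics/w11.png

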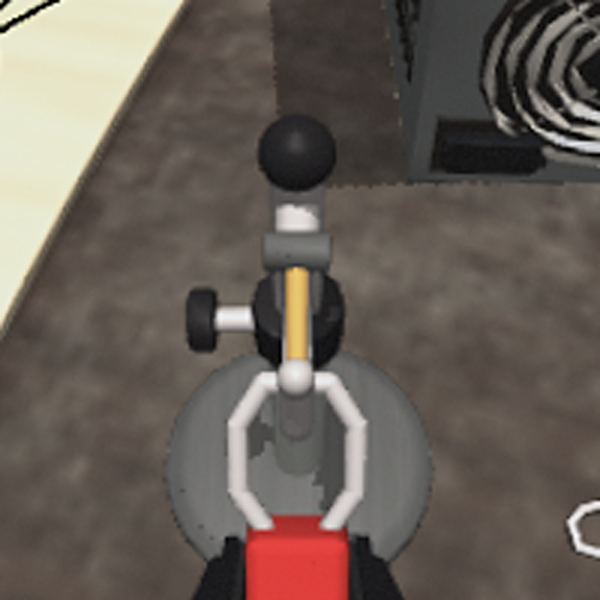

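View pics/s11.png

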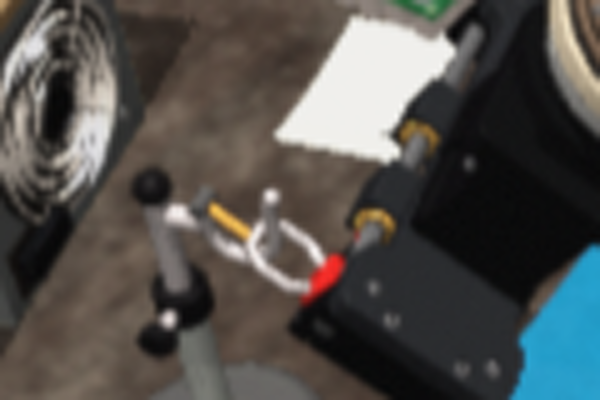

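arm_command(motion=[-1, 0, 0.64, 0.77, 0, 0, 0, -1, 0, 0.64, 0.77, 0, 0, 0])

```text
t: 13.3
eef_pos: [584.9, -7.2, 115.8]
tcp_rot: [-2.445, 0.004, -1.26]
ft_force: [-4.2, -1.1, 1.8]
opening: 0.205
```

arm_command(motion=[-1, 0, 0.64, 0.77, 0, 0, 0, -1, 0, 0.64, 0.77, 0, 0, 0])

```text
t: 13.5
eef_pos: [584.8, -7.3, 114.7]
tcp_rot: [-2.446, 0.004, -1.26]
ft_force: [-5.4, -2.8, 0.5]
opening: 0.21
```

```bash
python3 look.py 12
```

```text
{'t': np.float64(13.55), 'joints': array([-0.301,  0.497,  2.198,  1.931,  0.407, -0.882]), 'qvel': array([-0.   ,  0.001,  0.002, -0.003, -0.002,  0.003]), 'eef_pos': array([584.741,  -7.267, 114.675]), 'tcp_rot': array([-2.446,  0.004, -1.26 ]), 'ft_force': array([-4.942, -2.003,  0.433]), 'moment': array([-0.364,  1.043, -0.005]), 'opening': np.float64(0.21)}
[[0.305, -0.732, 0.609], [-0.952, -0.232, 0.199], [-0.004, -0.641, -0.768]]
rim [613.9   2.7 145.6]
```

View pics/w12.png

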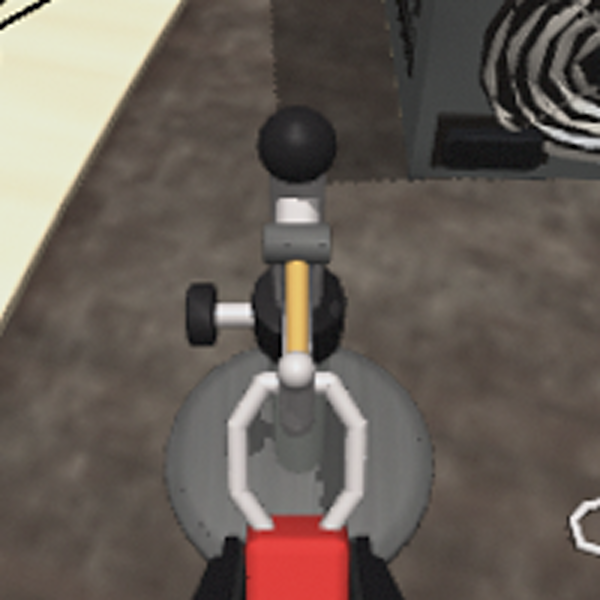

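View pics/s12.png

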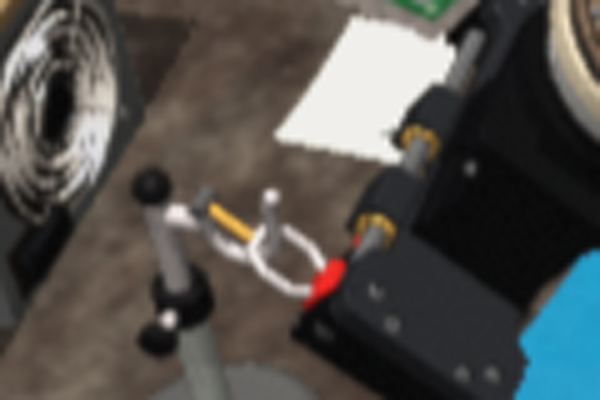

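The force has turned towards the stand's -x (5 N) while the vertical push is fading, so the gate tip is now beside the rim. The rim is probably about a millimetre too close to the post. I'll ease it towards the nose rather than pressing harder.

arm_command(motion=[-1, 0, 0.38, -0.32, 0, 0, 0, -1, 0, 0.77, -0.64, 0, 0, 0, -1, 0, 0.77, -0.64, 0, 0, 0])

```text
t: 13.95
eef_pos: [584.5, -7.5, 115.2]
tcp_rot: [-2.444, 0.004, -1.26]
ft_force: [-0.6, 0.6, -1.6]
opening: 0.209
```

```bash
python3 look.py 13
```

```text
{'t': np.float64(14.0), 'joints': array([-0.303,  0.496,  2.199,  1.933,  0.409, -0.884]), 'qvel': array([ 0.001, -0.001, -0.001, -0.002, -0.002,  0.002]), 'eef_pos': array([584.536,  -7.496, 115.25 ]), 'tcp_rot': array([-2.444,  0.004, -1.26 ]), 'ft_force': array([ 0.279, -0.747, -1.044]), 'moment': array([-0.178,  0.498,  0.052]), 'opening': np.float64(0.21)}
[[0.306, -0.73, 0.611], [-0.952, -0.232, 0.199], [-0.004, -0.642, -0.766]]
rim [613.7   2.5 146.3]
```

View pics/w13.png

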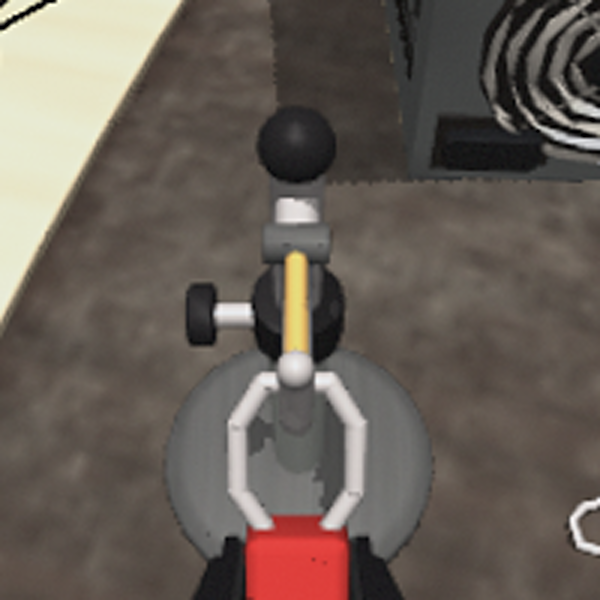

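View pics/c12.png

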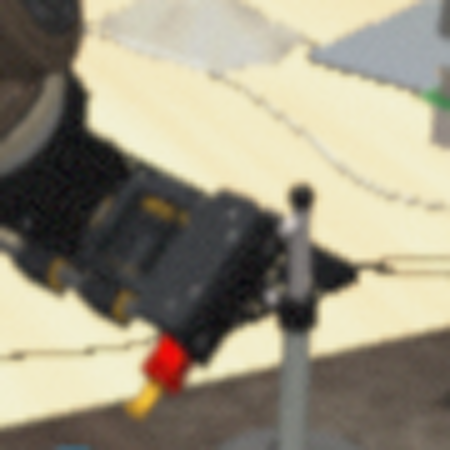

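The force fell to baseline. I'll check the side and scene views to see whether the gate has snapped shut.

View pics/s13.png

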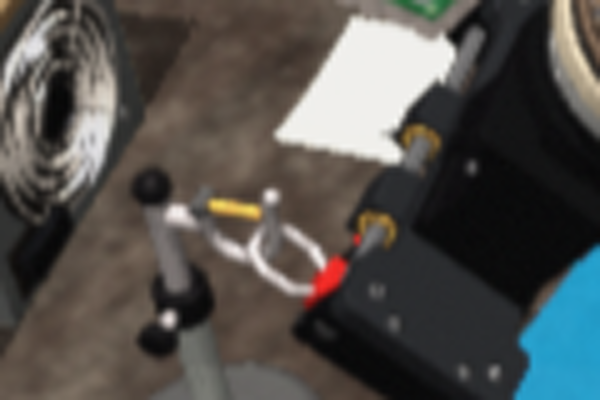

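View pics/c13.png

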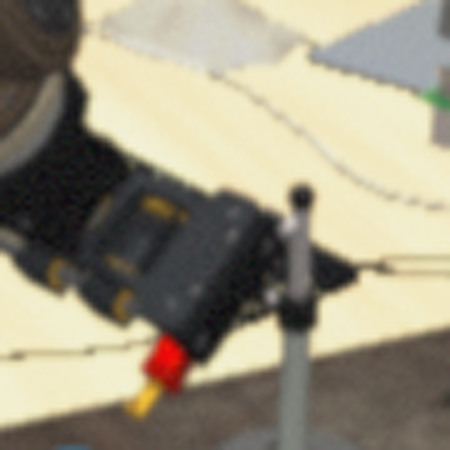

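The side view shows the gate bar level again, with the rim below it inside the U. Before releasing, I'll swing the key about its rim to hang more steeply, so it drops with little swing.

arm_command(motion=[-1, 0, -0.4, 2, 2.5, 0, 0, -1, 0, -0.8, 4.1, 5, 0, 0, -1, 0, -1.4, 6, 7.5, 0, 0, -1, 0, -1.95, 8, 10, 0, 0, -1, 0, -1.95, 8, 10, 0, 0, -1, 0, -1.95, 8, 10, 0, 0])

```text
t: 14.7
eef_pos: [590.6, -5.6, 110.0]
tcp_rot: [-2.271, 0.004, -1.26]
ft_force: [-0.7, -0.1, -0.8]
opening: 0.207
```

```bash
python3 look.py 14
```

```text
{'t': np.float64(14.75), 'joints': array([-0.341,  0.568,  2.279,  2.272,  0.656, -1.272]), 'qvel': array([ 0.001, -0.008, -0.   ,  0.004,  0.005, -0.007]), 'eef_pos': array([590.714,  -5.495, 110.355]), 'tcp_rot': array([-2.271,  0.004, -1.26 ]), 'ft_force': array([ 1.043, -0.201, -0.285]), 'moment': array([-0.168,  0.588,  0.002]), 'opening': np.float64(0.205)}
[[0.306, -0.614, 0.727], [-0.952, -0.194, 0.236], [-0.004, -0.765, -0.644]]
rim [614.3   2.7 146.2]
```

View pics/s14.png

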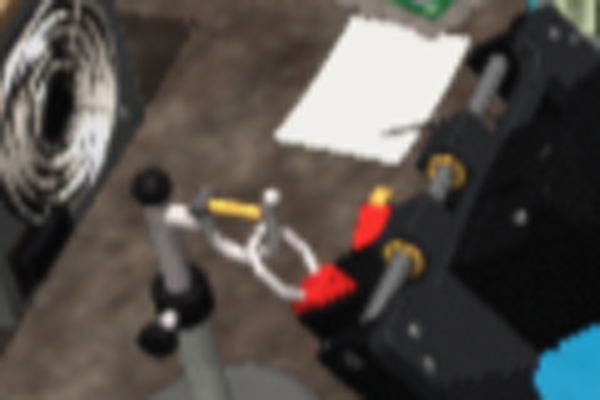

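arm_command(motion=[-1, 0, -0.4, 2, 2.5, 0, 0, -1, 0, -0.7, 4, 5, 0, 0, -1, 0, -1.2, 5.9, 7.5, 0, 0, -1, 0, -1.7, 7.9, 10, 0, 0, -1, 0, -2.3, 9.9, 12.5, 0, 0, -1, 0, -3, 11.7, 15, 0, 0, -1, 0, -3.7, 13.6, 17.5, 0, 0, -1, 0, -4.6, 15.4, 20, 0, 0, -1, 0, -4.6, 15.4, 20, 0, 0, -1, 0, -4.6, 15.4, 20, 0, 0, -1, 0, -4.6, 15.4, 20, 0, 0])

```text
t: 15.95
eef_pos: [604.7, -0.8, 104.3]
tcp_rot: [-1.921, 0.003, -1.26]
ft_force: [0.0, 0.7, -1.0]
opening: 0.213
```

```bash
python3 look.py 15
```

```text
{'t': np.float64(16.0), 'joints': array([-0.395,  0.796,  2.375,  2.441,  1.243, -1.587]), 'qvel': array([-0.001,  0.001,  0.003,  0.005,  0.008, -0.002]), 'eef_pos': array([604.691,  -0.868, 104.403]), 'tcp_rot': array([-1.921,  0.003, -1.26 ]), 'ft_force': array([-0.112, -0.127, -0.656]), 'moment': array([-0.236,  0.701,  0.013]), 'opening': np.float64(0.209)}
[[0.306, -0.328, 0.894], [-0.952, -0.102, 0.288], [-0.003, -0.939, -0.343]]
rim [615.2   3.1 146.6]
```

View pics/s15.png

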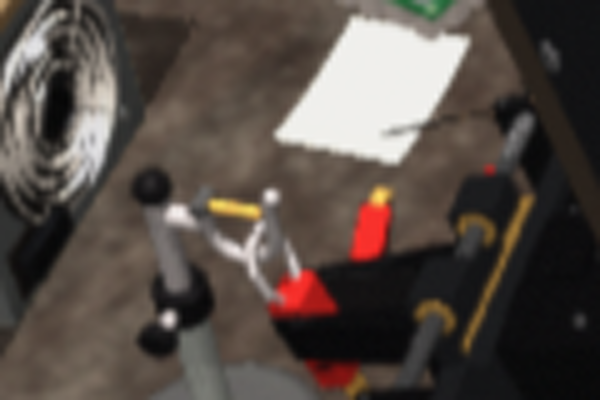

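View pics/w15.png

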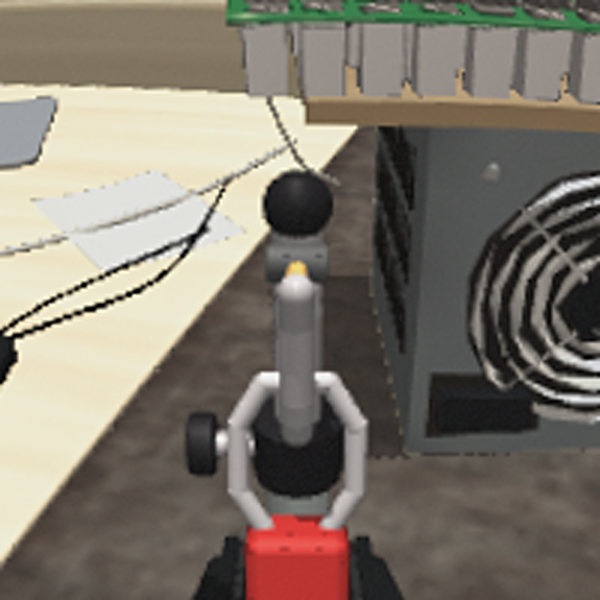

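View pics/c15.png

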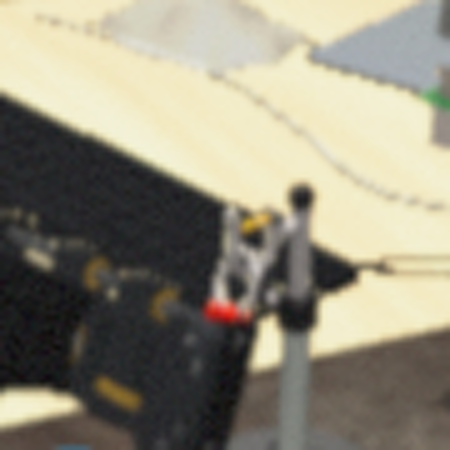

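The nose passes through the eye, the gate is shut, and no force shows. I'll lower it 2 mm, open the fingers and pause.

arm_command(motion=[-1, 0, 1, 0.4, 0, 0, 0, -1, 0, 1.9, 0.7, 0, 0, 0, -1, 0, 1.9, 0.7, 0, 0, 0, -0.3, 0, 1.9, 0.7, 0, 0, 0, -0.1, 0, 1.9, 0.7, 0, 0, 0, 0, 0, 1.9, 0.7, 0, 0, 0, 0, 0, 1.9, 0.7, 0, 0, 0, 0, 0, 1.9, 0.7, 0, 0, 0, 0, 0, 1.9, 0.7, 0, 0, 0, 0, 0, 1.9, 0.7, 0, 0, 0])

```text
t: 17.1
eef_pos: [604.6, -0.9, 101.8]
tcp_rot: [-1.921, 0.004, -1.26]
ft_force: [-0.6, 0.5, 0.6]
opening: 0.507
```

```bash
python3 look.py 16
```

```text
{'t': np.float64(17.15), 'joints': array([-0.395,  0.803,  2.375,  2.443,  1.248, -1.591]), 'qvel': array([ 0.002, -0.002,  0.001, -0.001,  0.   ,  0.001]), 'eef_pos': array([604.557,  -0.935, 101.843]), 'tcp_rot': array([-1.921,  0.004, -1.26 ]), 'ft_force': array([-0.098, -1.04 , -0.748]), 'moment': array([-0.17 ,  0.608, -0.026]), 'opening': np.float64(0.499)}
[[0.306, -0.328, 0.894], [-0.952, -0.101, 0.288], [-0.004, -0.939, -0.343]]
rim [615.    3.  144.1]
```

View pics/s16.png

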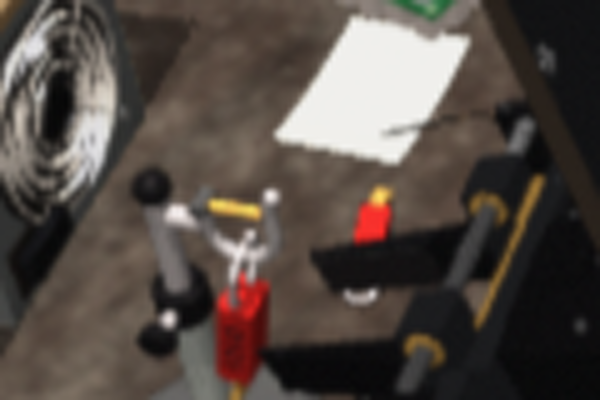

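View pics/w16.png

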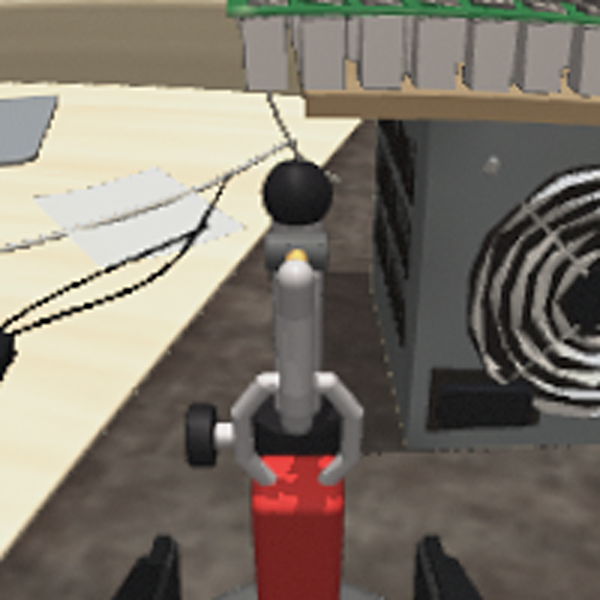

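The key hangs from the closed hook and the fingers are clear on both sides. I'll retreat straight back.

arm_command(motion=[0, 0, 0, -8, 0, 0, 0, 0, 0, 0, -20, 0, 0, 0, 0, 0, 0, -35, 0, 0, 0, 0, 0, 0, -50, 0, 0, 0, 0, 0, 0, -65, 0, 0, 0, 0, 0, 0, -80, 0, 0, 0, 0, 0, 0, -90, 0, 0, 0, 0, 0, 0, -90, 0, 0, 0, 0, 0, 0, -90, 0, 0, 0, 0, 0, 0, -90, 0, 0, 0, 0, 0, 0, -90, 0, 0, 0, 0, 0, 0, -90, 0, 0, 0, 0, 0, 0, -90, 0, 0, 0, 0, 0, 0, -90, 0, 0, 0, 0, 0, 0, -90, 0, 0, 0, 0, 0, 0, -90, 0, 0, 0, 0, 0, 0, -90, 0, 0, 0, 0, 0, 0, -90, 0, 0, 0])

```text
t: 19.05
eef_pos: [524.1, -26.9, 132.7]
tcp_rot: [-1.921, 0.004, -1.26]
ft_force: [-0.2, -0.1, -0.5]
opening: 0.501
```

```bash
python3 look.py 17
cat > mo.py <<'E'
from h import *
a=[]
for n in("side","scene"):
    p,_=env.read_camera(n); a.append((n,p))
for i in range(3): [env.read_camera("wrist") for _ in range(3)]
for n,p in a:
    q,_=env.read_camera(n); b=(slice(180,290),slice(170,290)) if n=="side" else (slice(90,200),slice(280,370))
    df=np.abs(q[b].astype(int)-p[b]).max(2); print(n,df.max(),(df>40).sum())
    cv2.imwrite(f"pics/full_{n}.png",q[:,:,::-1])
print(env.state()['t'])
E
python3 mo.py
```

```text
{'t': np.float64(19.1), 'joints': array([-0.58 ,  0.753,  2.55 ,  2.288,  1.325, -1.696]), 'qvel': array([ 0.   , -0.001, -0.001,  0.   , -0.   ,  0.001]), 'eef_pos': array([524.093, -26.909, 132.676]), 'tcp_rot': array([-1.921,  0.004, -1.26 ]), 'ft_force': array([ 0.67 , -0.453,  0.122]), 'moment': array([-0.188,  0.594,  0.013]), 'opening': np.float64(0.5)}
[[0.306, -0.328, 0.894], [-0.952, -0.101, 0.288], [-0.004, -0.939, -0.343]]
rim [534.6 -23.  174.9]
side 53 2
scene 92 30
19.85
```

View pics/s17.png

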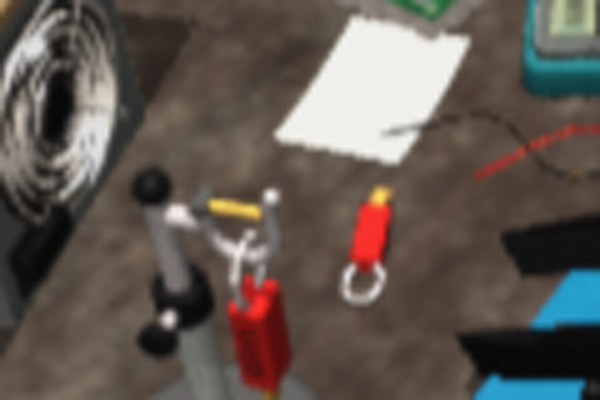

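View pics/full_scene.png

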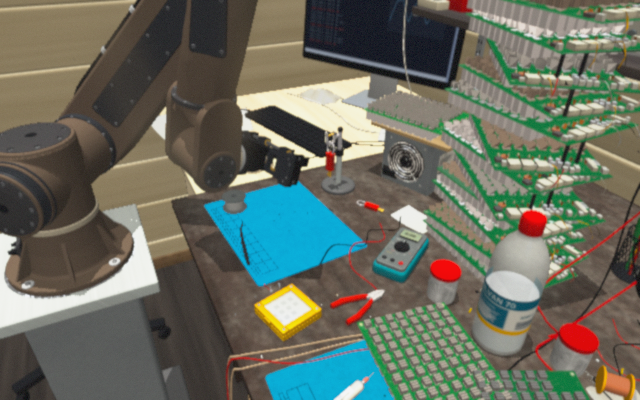

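View pics/full_side.png

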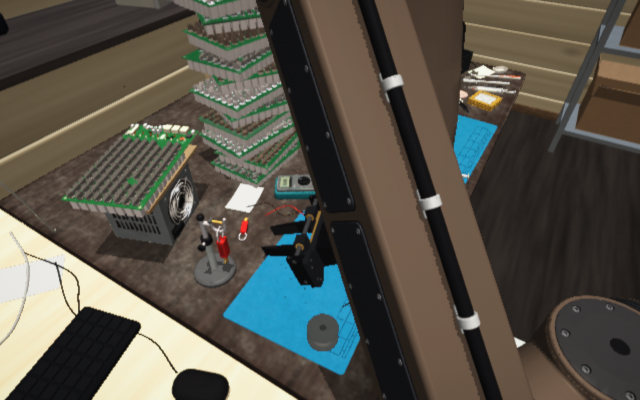

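The key hangs inside the shut gate, and the other things on the bench look undisturbed. I'll wait for the remaining swing to die down.

arm_command(motion=[0, 0, 0, 0, 0, 0, 0, 0, 0, 0, 0, 0, 0, 0, 0, 0, 0, 0, 0, 0, 0, 0, 0, 0, 0, 0, 0, 0, 0, 0, 0, 0, 0, 0, 0, 0, 0, 0, 0, 0, 0, 0, 0, 0, 0, 0, 0, 0, 0, 0, 0, 0, 0, 0, 0, 0, 0, 0, 0, 0, 0, 0, 0, 0, 0, 0, 0, 0, 0, 0, 0, 0, 0, 0, 0, 0, 0, 0, 0, 0, 0, 0, 0, 0, 0, 0, 0, 0, 0, 0, 0, 0, 0, 0, 0, 0, 0, 0, 0, 0, 0, 0, 0, 0, 0, 0, 0, 0, 0, 0, 0, 0, 0, 0, 0, 0, 0, 0, 0, 0, 0, 0, 0, 0, 0, 0, 0, 0, 0, 0, 0, 0, 0, 0, 0, 0, 0, 0, 0, 0])

```text
t: 21.85
eef_pos: [524.1, -26.9, 132.7]
tcp_rot: [-1.921, 0.004, -1.26]
ft_force: [-0.0, 0.5, 0.6]
opening: 0.501
```

arm_command(motion=[0, 0, 0, 0, 0, 0, 0, 0, 0, 0, 0, 0, 0, 0, 0, 0, 0, 0, 0, 0, 0, 0, 0, 0, 0, 0, 0, 0, 0, 0, 0, 0, 0, 0, 0, 0, 0, 0, 0, 0, 0, 0, 0, 0, 0, 0, 0, 0, 0, 0, 0, 0, 0, 0, 0, 0, 0, 0, 0, 0, 0, 0, 0, 0, 0, 0, 0, 0, 0, 0, 0, 0, 0, 0, 0, 0, 0, 0, 0, 0, 0, 0, 0, 0, 0, 0, 0, 0, 0, 0, 0, 0, 0, 0, 0, 0, 0, 0, 0, 0, 0, 0, 0, 0, 0, 0, 0, 0, 0, 0, 0, 0, 0, 0, 0, 0, 0, 0, 0, 0, 0, 0, 0, 0, 0, 0, 0, 0, 0, 0, 0, 0, 0, 0, 0, 0, 0, 0, 0, 0])

```text
t: 23.85
eef_pos: [524.1, -26.9, 132.7]
tcp_rot: [-1.921, 0.004, -1.26]
ft_force: [-0.1, 0.6, 0.1]
opening: 0.5
```

```bash
cat > mo2.py <<'E'
from h import *
def cen(p,b):
    im=p[b].astype(int); m=(im[:,:,0]>130)&(im[:,:,1]<80)&(im[:,:,2]<90); v,u=np.nonzero(m); 
    return (u.mean().round(2),v.mean().round(2),len(u))
for i in range(12):
    p,_=env.read_camera("scene"); q,_=env.read_camera("side")
    print(cen(p,(slice(130,195),slice(315,345))),cen(q,(slice(225,270),slice(205,235))))
cv2.imwrite("pics/endside.png",cv2.resize(q[180:290,170:290,::-1],None,fx=5,fy=5,interpolation=cv2.INTER_CUBIC))
cv2.imwrite("pics/endscene.png",cv2.resize(p[110:200,290:380,::-1],None,fx=6,fy=6,interpolation=cv2.INTER_CUBIC))
print(env.state()['t'])
E
python3 mo2.py
```

```text
(np.float64(14.48), np.float64(30.22), 122) (np.float64(16.05), np.float64(15.2), 59)
(np.float64(14.48), np.float64(30.27), 122) (np.float64(16.0), np.float64(14.91), 58)
(np.float64(14.52), np.float64(30.37), 123) (np.float64(16.05), np.float64(15.12), 58)
(np.float64(14.45), np.float64(30.2), 121) (np.float64(15.98), np.float64(15.26), 58)
(np.float64(14.39), np.float64(30.16), 117) (np.float64(16.05), np.float64(15.2), 59)
(np.float64(14.45), np.float64(30.28), 120) (np.float64(16.05), np.float64(15.12), 58)
(np.float64(14.45), np.float64(30.17), 119) (np.float64(16.03), np.float64(15.47), 60)
(np.float64(14.41), np.float64(30.31), 121) (np.float64(16.05), np.float64(15.19), 57)
(np.float64(14.39), np.float64(30.29), 119) (np.float64(16.05), np.float64(15.28), 58)
(np.float64(14.45), np.float64(30.3), 119) (np.float64(16.0), np.float64(14.91), 58)
(np.float64(14.37), np.float64(30.17), 118) (np.float64(16.0), np.float64(14.98), 57)
(np.float64(14.42), np.float64(30.1), 118) (np.float64(16.0), np.float64(14.91), 58)
25.05
```

View pics/endside.png

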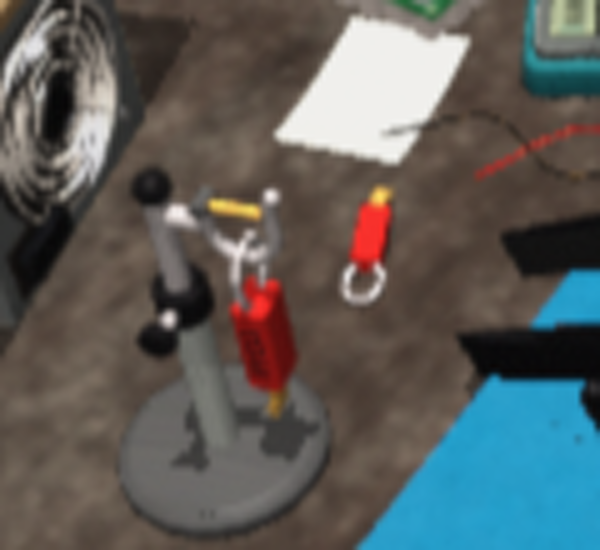

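View pics/endscene.png

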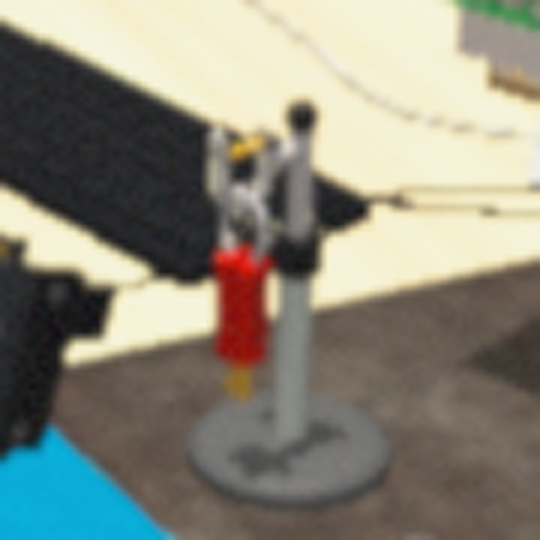

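The key is still: its centroid moved less than 0.3 px over the last second. It hangs eye up inside the shut gate, with the gripper well clear.

```bash
python3 -c "
from cell import env
print(env.job_done())"
```

```text
the job is handed in; nothing more can be done
None
```

The key now hangs still from the stand's snap hook by its eye, with the gate shut behind it, and I have handed the job in at about 25 s of the 61 s allowed.

**How it went:** I took the larger red key from the mat, tilted it eye-up and lowered the rim onto the gate. First touch was near z = 165 mm. By about 19 mm below first touch the gate still had not slipped. The push had turned sideways, peaking at about 6 N, well under the 12 N limit. I eased the rim about 1 mm towards the nose instead of pressing harder, and the gate slipped past and snapped shut. I then steepened the key, let go and backed off.

**Last checks:**
- **Hook:** both fixed cameras show the gate level and the eye inside the hook.
- **Stillness:** the key's image position moved less than 0.3 px over the last second.
- **Gripper:** it is about 90 mm clear and the force reading is at baseline.
- **Bench:** the other things look unmoved by eye in the last full scene picture; I did not re-measure them.

**What disagreed:** the gate slipped a millimetre or so later than the stated 13–18 mm. The recognition networks also sometimes pointed at the smaller look-alike key, so I checked their results against the pictures.

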